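# Change over the slide magazines on the bench analyser

### The arm

A 6-joint arm with a two-finger parallel gripper is mounted at the origin on the work surface. World frame = base frame: x ahead of the robot, y to its left, z up, the work surface at z = 0. Lengths are in m, angles in rad, forces in N, time in s.
With the tool pointing down it reaches from about 0.35 to 0.85 m from the base axis. Payload 8.1 kg.
Tool frame: the origin (TCP) lies between the finger pads, 19 mm behind the fingertips; this is the grasp point; z points along the fingers, y is the line along which they close (so a half turn about z gives the same grasp; the last joint's range is limited). The gripper opens to 93 mm and grips with 3 to 60 N. Pads are 15 mm wide; open, the fingers measure 128 mm over their backs; the gripper's body (75 mm by 188 mm) begins 65 mm behind the grasp point.
Start: joints at [1.205, 0.13, 1.488, -0, 1.523, -0.085], TCP at [0.166, 0.577, 0.237] pointing down, gripper open.
Joint ranges: [-2.96, 2.96], [-0.89, 2.26], [0.02, 2.5], [-1.34, 4.48], [0, 2.73], [-2.66, 2.66]. Speed limits (rad/s): [2.39, 2.39, 2.79, 3.14, 3.14, 3.14].

### API

Orientations are given as a rotation vector (axis times angle).
In Python, from plant import robot gives the robot as it stands.
- The arm moves only by the tool arm_command, never from a script. Its argument "increments" is text: rows parted by semicolons, each of 5 numbers parted by spaces: the closure, from 0 (fully open) to 1 (shut), then the shift along the tool's x, y, z in mm, then the turn about the tool's z in rad. A call has 1 to 5 rows; each row is the pose to reach, as a shift and turn from the pose commanded when the call began, along the tool's axes at that moment; what a row does not reach only later rows make up. A row lasts 1/10 s, in which the tool goes at most 50 mm and 8.59 degrees, less where a joint would pass 70% of its speed; a pose out of reach is approached as far as the arm can. A call with a gripper value outside its range is refused whole. The fingers move at their own pace and stop on an object; "grip_force" is the grip in N (left out, the last holds). Time passes only in rows, so rows that repeat a pose let the fingers close. It gives the time, the measured TCP pose, the force, the opening and the grip force at its end, in the units of the state.
- robot.read_state(): the state, without advancing time (a new reading comes with each control period).
- robot.read_camera(name): name is "side" or "top"; returns the picture (384x512x3 uint8, blue, green, red); there is no depth.
- robot.camera_model(name): a dict with "fx", "fy", "cx", "cy" (pixels), "eye" and "rotation" of the camera in the world. Camera axes: x right, y down, z forward; pixel columns grow to the right and rows downward; lengths in m; the calibration is good to about 2 mm. A picture is of the moment at which its call begins. camera_model takes no time and is no camera call.
- robot.close_job(): hands the job in; it is judged then, once.
The state is a dict: "t": time; "q": joint angles; "dq": joint speeds; "joint_torque": joint torques, N m; "tool_pos": TCP position; "orientation": TCP orientation; "force": force on the tool from outside, world axes, zero at the start; "wrist_torque": the same for the moment, N m; "opening": finger opening in m; "gripper_force": force on a finger pad.
Only numpy, scipy, OpenCV 4.12 (cv2) and the standard library are available. Lean on these libraries where they do the work, as an engineer would, in place of code of your own. Each camera call takes 0.05 s, during which the arm holds its last target. There are 200 camera calls.

### The job

Change over the test-slide magazines in the analyser's loader: swing the retaining bail back, slide out the used-up magazines that are still on the rails and stand them in the grey tray. The magazines lying on the bench look alike but are a mix of full and used-up ones, so lift each to feel its weight: slide every full one onto a free rail until it clicks fully home and stand every used-up one in the tray, upright on its floor beside the others. When all are sorted, swing the bail down again in front of the magazines, and leave the other things on the bench where they are.

Things in the scene. Friction and masses are not known exactly. Their poses are not given: they have to be found in the camera images.
- mag_p: Sealed white test-slide magazine on the bench. Box 110 mm long (own x), 46 wide, 32 high; 5 mm high foot flanges make it 56 wide, each notched at mid length. Grip fin on top, 64 long (x), 14 wide (y), top 60 above the underside: pinch it across y, TCP 52 to 54 above the underside. Same either way round. Origin: centre of underside. Full 0.35-0.46 kg or used up 0.11-0.15 kg. None if absent
- mag_q: Magazine on the bench, of the same make, size and origin as mag_p. Full (0.35 to 0.46 kg) or used up (0.11 to 0.15 kg): only the weight tells. None if absent
- mag_r: Magazine on the bench, of the same make, size and origin as mag_p. Full (0.35 to 0.46 kg) or used up (0.11 to 0.15 kg): only the weight tells. None if absent
- mag_s: Magazine on the bench, of the same make, size and origin as mag_p. Full (0.35 to 0.46 kg) or used up (0.11 to 0.15 kg): only the weight tells. None if absent
- mag_t: Magazine on the bench, of the same make, size and origin as mag_p. Full (0.35 to 0.46 kg) or used up (0.11 to 0.15 kg): only the weight tells. None if absent
- old_a: Magazine of the same make, size and origin as mag_p, used up (0.11 to 0.15 kg); at the start it is in the loader, home on a rail. On the rail it cannot be lifted: slide it out along the loader's -x by at least 120 mm first. None if absent
- old_b: Magazine of the same make, size and origin as mag_p, used up (0.11 to 0.15 kg); at the start it is in the loader, home on a rail. On the rail it cannot be lifted: slide it out along the loader's -x by at least 120 mm first. None if absent
- old_c: Magazine of the same make, size and origin as mag_p, used up (0.11 to 0.15 kg); at the start it is in the loader, home on a rail. On the rail it cannot be lifted: slide it out along the loader's -x by at least 120 mm first. None if absent
- loader: Analyser loader: grey deck, top 12 mm above the bench, x -150 to +200 mm, 270 wide, three lanes at y = +78, 0, -78 mm. Magazines slide in along its +x, towards the white housing (face at x = +200, 250 mm high). Lane lips from x = -55 to +56, mouths flared from -83. Edges 10.5 mm above the deck, cheeks 62 high at y = +-128. Origin: under the middle of the middle lane, on the bench; z up
- bail_knob (a point): Centre of the retaining bail's knob, a black disc 17 mm across with flat faces 14 mm apart along the loader's y. Pinch it from above, the fingers closing along the loader's y (TCP about 5 mm above this point), and carry it round its arc about bail_hinge with the tool upright: it turns between the pads
- bail_hinge (a point): Middle of the bail's hinge line, which runs along the loader's y, 42 mm above the bench at the loader's x = 0. The knob's centre moves on a circle of radius 83 mm about it, in the plane y = 0 of the loader
- bail (a joint): Angle of the retaining bail, a steel wire frame across the lanes: 0 = down in front of the magazines (knob towards the loader's -x, 54 mm above the bench), swinging up and over to 2.88 = lying back, open (knob towards +x, 52 mm above the bench). Falls by its own weight to either end from upright (about 1.5). Its bar (8 mm) comes down at x = -62 mm, only if all magazines on the rails are home
- tray: Grey open tray for used-up magazines, outside 280 (own x) x 170 (own y) x 35 mm, walls and floor 4 mm; takes four magazines lengthwise along x, two by two, for instance at x = +-64 mm, y = +-38 mm. Origin: centre of the underside
- seat_a (a point): Home position on the rail at the loader's y = +78 mm: where the origin of a fully home magazine lies, 12 mm above the bench; axes as the loader's. The lane holds the foot flanges captive under lips, with 2 mm play to each side and 2.5 mm in height. Sprung plungers at mid lane click into the magazine's notches when it is home, 1 mm short of the end stop; passing them takes 5 to 12 N
- seat_b (a point): Home position on the middle rail (loader's y = 0), otherwise as seat_a
- seat_c (a point): Home position on the rail at the loader's y = -78 mm, otherwise as seat_a
- label_roll: roll of labels, a ring 52 mm across, 28 mm high, lying flat among the magazines; origin at the centre of its underside. Leave it alone
- jar: small amber jar, 54 mm across, 70 mm high; origin under its centre. Leave it alone
- cup_clear: clear sample cup with white cap, 52 mm across, 62 mm high; origin under its centre. Leave it alone
- marker: marker pen lying on the bench, 120 x 15 x 15 mm, long along its own x; origin under its centre. Leave it alone
- tip_box: box of pipette tips, 85 x 120 x 67 mm; origin under its centre. Leave it alone
- stapler: stapler, 130 x 34 x 55 mm, long along its own x; origin under its centre. Leave it alone

How it is judged:
On the way, in this order (a step that is already met when the one before it is completed fails the run):
1. the bail is swung back (value of joint bail above 2.2 rad), for 0.2 s.
2. every full magazine (weighing over 3 N) is home on a rail and every used-up one is in the tray, the bail still open (((((x of mag_p in the frame of seat_a between -0.003 and 0.003 m and y of mag_p in the frame of seat_a between -0.004 and 0.004 m and z of mag_p in the frame of seat_a between -0.004 and 0.004 m and angle between the x axis of mag_p and the x axis of seat_a, either way round below 0.08 rad) or (x of mag_p in the frame of seat_b between -0.003 and 0.003 m and y of mag_p in the frame of seat_b between -0.004 and 0.004 m and z of mag_p in the frame of seat_b between -0.004 and 0.004 m and angle between the x axis of mag_p and the x axis of seat_b, either way round below 0.08 rad) or (x of mag_p in the frame of seat_c between -0.003 and 0.003 m and y of mag_p in the frame of seat_c between -0.004 and 0.004 m and z of mag_p in the frame of seat_c between -0.004 and 0.004 m and angle between the x axis of mag_p and the x axis of seat_c, either way round below 0.08 rad)) and contact force between mag_p and loader above 3 N) or ((x of mag_p in the frame of tray between -0.115 and 0.115 m and y of mag_p in the frame of tray between -0.06 and 0.06 m and z of mag_p in the frame of tray below 0.012 m and angle between mag_p's own z axis and vertical below 0.15 rad) and contact force between mag_p and tray below 3 N)) and ((((x of mag_q in the frame of seat_a between -0.003 and 0.003 m and y of mag_q in the frame of seat_a between -0.004 and 0.004 m and z of mag_q in the frame of seat_a between -0.004 and 0.004 m and angle between the x axis of mag_q and the x axis of seat_a, either way round below 0.08 rad) or (x of mag_q in the frame of seat_b between -0.003 and 0.003 m and y of mag_q in the frame of seat_b between -0.004 and 0.004 m and z of mag_q in the frame of seat_b between -0.004 and 0.004 m and angle between the x axis of mag_q and the x axis of seat_b, either way round below 0.08 rad) or (x of mag_q in the frame of seat_c between -0.003 and 0.003 m and y of mag_q in the frame of seat_c between -0.004 and 0.004 m and z of mag_q in the frame of seat_c between -0.004 and 0.004 m and angle between the x axis of mag_q and the x axis of seat_c, either way round below 0.08 rad)) and contact force between mag_q and loader above 3 N) or ((x of mag_q in the frame of tray between -0.115 and 0.115 m and y of mag_q in the frame of tray between -0.06 and 0.06 m and z of mag_q in the frame of tray below 0.012 m and angle between mag_q's own z axis and vertical below 0.15 rad) and contact force between mag_q and tray below 3 N)) and ((((x of mag_r in the frame of seat_a between -0.003 and 0.003 m and y of mag_r in the frame of seat_a between -0.004 and 0.004 m and z of mag_r in the frame of seat_a between -0.004 and 0.004 m and angle between the x axis of mag_r and the x axis of seat_a, either way round below 0.08 rad) or (x of mag_r in the frame of seat_b between -0.003 and 0.003 m and y of mag_r in the frame of seat_b between -0.004 and 0.004 m and z of mag_r in the frame of seat_b between -0.004 and 0.004 m and angle between the x axis of mag_r and the x axis of seat_b, either way round below 0.08 rad) or (x of mag_r in the frame of seat_c between -0.003 and 0.003 m and y of mag_r in the frame of seat_c between -0.004 and 0.004 m and z of mag_r in the frame of seat_c between -0.004 and 0.004 m and angle between the x axis of mag_r and the x axis of seat_c, either way round below 0.08 rad)) and contact force between mag_r and loader above 3 N) or ((x of mag_r in the frame of tray between -0.115 and 0.115 m and y of mag_r in the frame of tray between -0.06 and 0.06 m and z of mag_r in the frame of tray below 0.012 m and angle between mag_r's own z axis and vertical below 0.15 rad) and contact force between mag_r and tray below 3 N)) and ((((x of mag_s in the frame of seat_a between -0.003 and 0.003 m and y of mag_s in the frame of seat_a between -0.004 and 0.004 m and z of mag_s in the frame of seat_a between -0.004 and 0.004 m and angle between the x axis of mag_s and the x axis of seat_a, either way round below 0.08 rad) or (x of mag_s in the frame of seat_b between -0.003 and 0.003 m and y of mag_s in the frame of seat_b between -0.004 and 0.004 m and z of mag_s in the frame of seat_b between -0.004 and 0.004 m and angle between the x axis of mag_s and the x axis of seat_b, either way round below 0.08 rad) or (x of mag_s in the frame of seat_c between -0.003 and 0.003 m and y of mag_s in the frame of seat_c between -0.004 and 0.004 m and z of mag_s in the frame of seat_c between -0.004 and 0.004 m and angle between the x axis of mag_s and the x axis of seat_c, either way round below 0.08 rad)) and contact force between mag_s and loader above 3 N) or ((x of mag_s in the frame of tray between -0.115 and 0.115 m and y of mag_s in the frame of tray between -0.06 and 0.06 m and z of mag_s in the frame of tray below 0.012 m and angle between mag_s's own z axis and vertical below 0.15 rad) and contact force between mag_s and tray below 3 N)) and ((((x of mag_t in the frame of seat_a between -0.003 and 0.003 m and y of mag_t in the frame of seat_a between -0.004 and 0.004 m and z of mag_t in the frame of seat_a between -0.004 and 0.004 m and angle between the x axis of mag_t and the x axis of seat_a, either way round below 0.08 rad) or (x of mag_t in the frame of seat_b between -0.003 and 0.003 m and y of mag_t in the frame of seat_b between -0.004 and 0.004 m and z of mag_t in the frame of seat_b between -0.004 and 0.004 m and angle between the x axis of mag_t and the x axis of seat_b, either way round below 0.08 rad) or (x of mag_t in the frame of seat_c between -0.003 and 0.003 m and y of mag_t in the frame of seat_c between -0.004 and 0.004 m and z of mag_t in the frame of seat_c between -0.004 and 0.004 m and angle between the x axis of mag_t and the x axis of seat_c, either way round below 0.08 rad)) and contact force between mag_t and loader above 3 N) or ((x of mag_t in the frame of tray between -0.115 and 0.115 m and y of mag_t in the frame of tray between -0.06 and 0.06 m and z of mag_t in the frame of tray below 0.012 m and angle between mag_t's own z axis and vertical below 0.15 rad) and contact force between mag_t and tray below 3 N)) and x of old_a in the frame of tray between -0.115 and 0.115 m and y of old_a in the frame of tray between -0.06 and 0.06 m and z of each of old_a, old_b, old_c in the frame of tray below 0.012 m and angle between each of old_a, old_b, old_c's own z axis and vertical below 0.15 rad and x of old_b in the frame of tray between -0.115 and 0.115 m and y of old_b in the frame of tray between -0.06 and 0.06 m and x of old_c in the frame of tray between -0.115 and 0.115 m and y of old_c in the frame of tray between -0.06 and 0.06 m and value of joint bail above 2 rad), for 0.2 s.
3. the bail is down again across the rail mouths (value of joint bail below 0.1 rad), for 0.2 s.
At the end, for the whole second after the job is handed in: Every full magazine is home on a rail (within 3 mm along it), every used-up one, from loader or bench, stands upright on the tray's floor (centre 20 mm or more inside the walls), all at rest, and the bail is down (below 0.10 rad) (((((x of mag_p in the frame of seat_a between -0.003 and 0.003 m and y of mag_p in the frame of seat_a between -0.004 and 0.004 m and z of mag_p in the frame of seat_a between -0.004 and 0.004 m and angle between the x axis of mag_p and the x axis of seat_a, either way round below 0.08 rad) or (x of mag_p in the frame of seat_b between -0.003 and 0.003 m and y of mag_p in the frame of seat_b between -0.004 and 0.004 m and z of mag_p in the frame of seat_b between -0.004 and 0.004 m and angle between the x axis of mag_p and the x axis of seat_b, either way round below 0.08 rad) or (x of mag_p in the frame of seat_c between -0.003 and 0.003 m and y of mag_p in the frame of seat_c between -0.004 and 0.004 m and z of mag_p in the frame of seat_c between -0.004 and 0.004 m and angle between the x axis of mag_p and the x axis of seat_c, either way round below 0.08 rad)) and contact force between mag_p and loader above 3 N) or ((x of mag_p in the frame of tray between -0.115 and 0.115 m and y of mag_p in the frame of tray between -0.06 and 0.06 m and z of mag_p in the frame of tray below 0.012 m and angle between mag_p's own z axis and vertical below 0.15 rad) and contact force between mag_p and tray below 3 N)) and ((((x of mag_q in the frame of seat_a between -0.003 and 0.003 m and y of mag_q in the frame of seat_a between -0.004 and 0.004 m and z of mag_q in the frame of seat_a between -0.004 and 0.004 m and angle between the x axis of mag_q and the x axis of seat_a, either way round below 0.08 rad) or (x of mag_q in the frame of seat_b between -0.003 and 0.003 m and y of mag_q in the frame of seat_b between -0.004 and 0.004 m and z of mag_q in the frame of seat_b between -0.004 and 0.004 m and angle between the x axis of mag_q and the x axis of seat_b, either way round below 0.08 rad) or (x of mag_q in the frame of seat_c between -0.003 and 0.003 m and y of mag_q in the frame of seat_c between -0.004 and 0.004 m and z of mag_q in the frame of seat_c between -0.004 and 0.004 m and angle between the x axis of mag_q and the x axis of seat_c, either way round below 0.08 rad)) and contact force between mag_q and loader above 3 N) or ((x of mag_q in the frame of tray between -0.115 and 0.115 m and y of mag_q in the frame of tray between -0.06 and 0.06 m and z of mag_q in the frame of tray below 0.012 m and angle between mag_q's own z axis and vertical below 0.15 rad) and contact force between mag_q and tray below 3 N)) and ((((x of mag_r in the frame of seat_a between -0.003 and 0.003 m and y of mag_r in the frame of seat_a between -0.004 and 0.004 m and z of mag_r in the frame of seat_a between -0.004 and 0.004 m and angle between the x axis of mag_r and the x axis of seat_a, either way round below 0.08 rad) or (x of mag_r in the frame of seat_b between -0.003 and 0.003 m and y of mag_r in the frame of seat_b between -0.004 and 0.004 m and z of mag_r in the frame of seat_b between -0.004 and 0.004 m and angle between the x axis of mag_r and the x axis of seat_b, either way round below 0.08 rad) or (x of mag_r in the frame of seat_c between -0.003 and 0.003 m and y of mag_r in the frame of seat_c between -0.004 and 0.004 m and z of mag_r in the frame of seat_c between -0.004 and 0.004 m and angle between the x axis of mag_r and the x axis of seat_c, either way round below 0.08 rad)) and contact force between mag_r and loader above 3 N) or ((x of mag_r in the frame of tray between -0.115 and 0.115 m and y of mag_r in the frame of tray between -0.06 and 0.06 m and z of mag_r in the frame of tray below 0.012 m and angle between mag_r's own z axis and vertical below 0.15 rad) and contact force between mag_r and tray below 3 N)) and ((((x of mag_s in the frame of seat_a between -0.003 and 0.003 m and y of mag_s in the frame of seat_a between -0.004 and 0.004 m and z of mag_s in the frame of seat_a between -0.004 and 0.004 m and angle between the x axis of mag_s and the x axis of seat_a, either way round below 0.08 rad) or (x of mag_s in the frame of seat_b between -0.003 and 0.003 m and y of mag_s in the frame of seat_b between -0.004 and 0.004 m and z of mag_s in the frame of seat_b between -0.004 and 0.004 m and angle between the x axis of mag_s and the x axis of seat_b, either way round below 0.08 rad) or (x of mag_s in the frame of seat_c between -0.003 and 0.003 m and y of mag_s in the frame of seat_c between -0.004 and 0.004 m and z of mag_s in the frame of seat_c between -0.004 and 0.004 m and angle between the x axis of mag_s and the x axis of seat_c, either way round below 0.08 rad)) and contact force between mag_s and loader above 3 N) or ((x of mag_s in the frame of tray between -0.115 and 0.115 m and y of mag_s in the frame of tray between -0.06 and 0.06 m and z of mag_s in the frame of tray below 0.012 m and angle between mag_s's own z axis and vertical below 0.15 rad) and contact force between mag_s and tray below 3 N)) and ((((x of mag_t in the frame of seat_a between -0.003 and 0.003 m and y of mag_t in the frame of seat_a between -0.004 and 0.004 m and z of mag_t in the frame of seat_a between -0.004 and 0.004 m and angle between the x axis of mag_t and the x axis of seat_a, either way round below 0.08 rad) or (x of mag_t in the frame of seat_b between -0.003 and 0.003 m and y of mag_t in the frame of seat_b between -0.004 and 0.004 m and z of mag_t in the frame of seat_b between -0.004 and 0.004 m and angle between the x axis of mag_t and the x axis of seat_b, either way round below 0.08 rad) or (x of mag_t in the frame of seat_c between -0.003 and 0.003 m and y of mag_t in the frame of seat_c between -0.004 and 0.004 m and z of mag_t in the frame of seat_c between -0.004 and 0.004 m and angle between the x axis of mag_t and the x axis of seat_c, either way round below 0.08 rad)) and contact force between mag_t and loader above 3 N) or ((x of mag_t in the frame of tray between -0.115 and 0.115 m and y of mag_t in the frame of tray between -0.06 and 0.06 m and z of mag_t in the frame of tray below 0.012 m and angle between mag_t's own z axis and vertical below 0.15 rad) and contact force between mag_t and tray below 3 N)) and x of old_a in the frame of tray between -0.115 and 0.115 m and y of old_a in the frame of tray between -0.06 and 0.06 m and z of each of old_a, old_b, old_c in the frame of tray below 0.012 m and angle between each of old_a, old_b, old_c's own z axis and vertical below 0.15 rad and x of old_b in the frame of tray between -0.115 and 0.115 m and y of old_b in the frame of tray between -0.06 and 0.06 m and x of old_c in the frame of tray between -0.115 and 0.115 m and y of old_c in the frame of tray between -0.06 and 0.06 m and linear speed of each of mag_p, mag_q, mag_r, mag_s, mag_t, old_a, old_b, old_c below 0.02 m/s and value of joint bail below 0.1 rad); the robot touches nothing.
It fails at once if something else on the bench is pushed aside by more than 5 cm (distance of any of label_roll, jar, cup_clear, marker, tip_box, stapler from where it was at the start of the episode above 0.05 m).
Of mag_p, mag_q, mag_r, mag_s, mag_t only 3 to 4 are there at a start; the rules pass over those that are not, and their reading is None.
Of old_a, old_b, old_c only 1 to 2 are there at a start; the rules pass over those that are not, and their reading is None.
At some moment in a run one of mag_p, mag_q, mag_r, mag_s, mag_t may be knocked a few centimetres aside while the robot is not near it.
Once in a run the grip may slacken for a moment while it holds something.
It also fails if it takes over 210 s, if anything falls off the work surface, if the arm or the gripper's body presses on something with over 40 N, if the wrist force passes 120 N, or if a joint passes its speed limit or range.

## Working session

There is one attempt and no reset: what is moved stays moved. The work goes in short steps, Python scripts to look and compute and a tool call to move; the robot and the scene stay as the last step left them, time stands still between calls to the robot, and variables do not carry over. Pictures are saved under pics/ and viewed, at most 14 in all, crops included, and the job is handed in when it is done.

Besides the shell and the picture viewer there is one more tool, called after "Request:" by a JSON object that holds its "method" and its "body", one argument or row to a line. arm_command: Moves the arm, as the interface text tells. Its arguments: {"type":"object","properties":{"increments":{"type":"string"},"grip_force":{"type":"number"}},"required":["increments"]}

```bash
ls; mkdir -p pics; python3 - <<'E'
from plant import robot
import cv2
for n in("top","side"):
    im=robot.read_camera(n); cv2.imwrite(f"pics/{n}0.png",im)
    m=robot.camera_model(n); print(n,m)
print(robot.read_state())
E
```

```text
pics
top {'fx': 392.8326175845797, 'fy': 392.8326175845797, 'cx': 258.76505158584484, 'cy': 194.1749397959933, 'eye': array([ 0.41935815, -0.03391054,  0.95052224]), 'rotation': array([-2.0976616 ,  2.13148691, -0.20330727])}
side {'fx': 398.62305318353816, 'fy': 398.62305318353816, 'cx': 258.02257562036397, 'cy': 190.43964516050096, 'eye': array([ 0.53829584, -0.78500388,  0.59227305]), 'rotation': array([-2.1784872 ,  0.06353502, -0.06239745])}
{'t': 0.1, 'q': array([ 1.20458913e+00,  1.31081387e-01,  1.48917820e+00,  2.01571892e-05,
        1.52299523e+00, -8.53938104e-02]), 'dq': array([ 0.00101134, -0.00284939, -0.00272777,  0.00025513,  0.00022664,
        0.0011893 ]), 'joint_torque': array([ 9.20617495e-04, -5.61346328e+01, -4.93096089e+01,  7.70181860e-02,
        2.92386278e-02, -7.29585122e-05]), 'tool_pos': array([0.1660764 , 0.57605381, 0.23649057]), 'orientation': array([-4.39599313e-01, -3.11028762e+00,  2.53724546e-03]), 'force': array([ 0.62139696,  0.28275736, -0.24705577]), 'wrist_torque': array([-2.18755965e-02,  1.28056611e-02,  7.43216020e-05]), 'gripper_force': 0.0, 'opening': 0.09290835978560084}
```

View pics/top0.png

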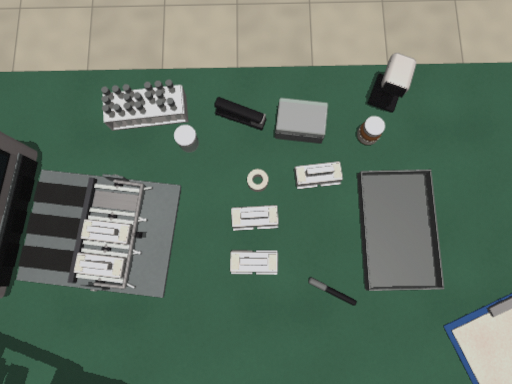

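View pics/side0.png

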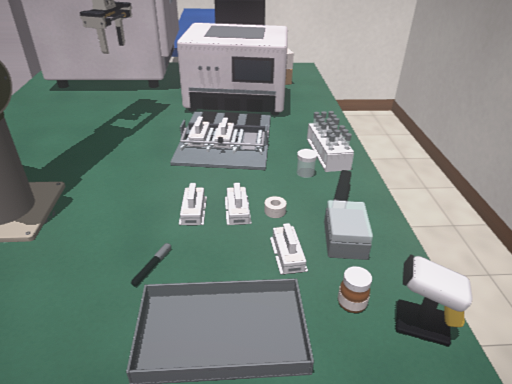

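```bash
cat > h.py <<'E'
import numpy as np, cv2
from scipy.spatial.transform import Rotation as R
from plant import robot
def ray(cam,uv,z):
    m=robot.camera_model(cam); uv=np.atleast_2d(np.asarray(uv,float))
    d=np.c_[(uv[:,0]-m["cx"])/m["fx"],(uv[:,1]-m["cy"])/m["fy"],np.ones(len(uv))]
    d=R.from_rotvec(m["rotation"]).apply(d); e=m["eye"]
    return (e+d*((z-e[2])/d[:,2])[:,None])[:,:2]
def proj(cam,p):
    m=robot.camera_model(cam); p=np.atleast_2d(np.asarray(p,float))
    c=R.from_rotvec(m["rotation"]).inv().apply(p-m["eye"])
    return np.c_[c[:,0]/c[:,2]*m["fx"]+m["cx"],c[:,1]/c[:,2]*m["fy"]+m["cy"]]
E
python3 - <<'E'
from h import *
im=cv2.imread("pics/top0.png")
cv2.imwrite("pics/c1.png",cv2.resize(im[165:305,0:190],None,fx=4,fy=4,interpolation=cv2.INTER_CUBIC))
cv2.imwrite("pics/c2.png",cv2.resize(im[150:310,220:400],None,fx=3.5,fy=3.5,interpolation=cv2.INTER_CUBIC))
for p in [(105,235),(319,175),(255,217),(254,262),(400,230)]: print(p,ray("top",p,0.03))
E
```

```text
(105, 235) [[0.51221095 0.33289755]]
(319, 175) [[ 0.64861803 -0.17553941]]
(255, 217) [[ 0.54907314 -0.01990108]]
(254, 262) [[ 0.44431247 -0.0161919 ]]
(400, 230) [[ 0.51286323 -0.35886449]]
```

View pics/c1.png

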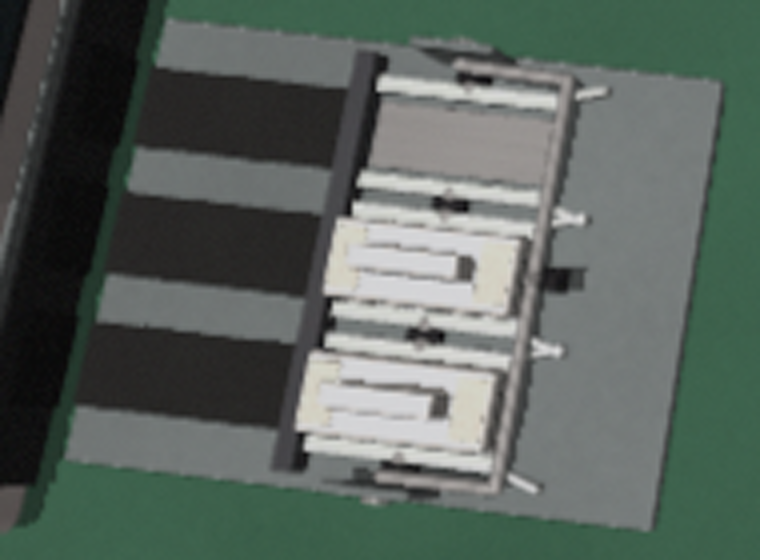

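View pics/c2.png

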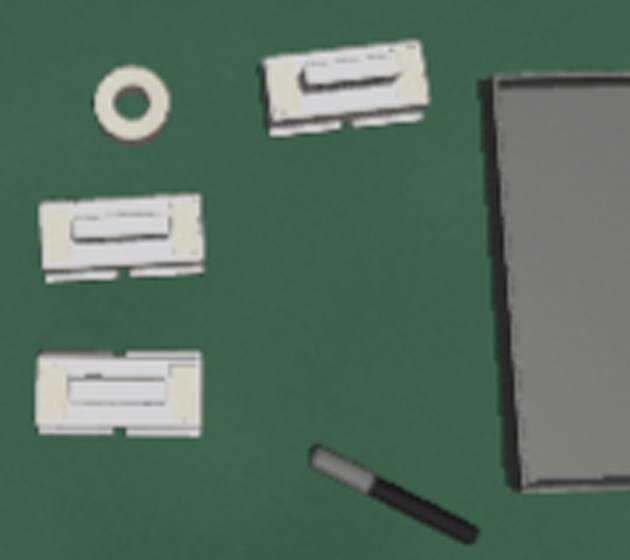

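```bash
cat >> h.py <<'E'
def go(x,y,z,az):
    "print tool-frame shift (mm) and turn to reach TCP x,y,z with tool x axis at azimuth az"
    s=robot.read_state(); Rm=R.from_rotvec(s["orientation"])
    d=Rm.inv().apply(np.array([x,y,z])-s["tool_pos"])*1000
    tx=Rm.as_matrix()[:,0]; a=np.arctan2(tx[1],tx[0])
    print("shift",d.round(1),"turn",round(-((az-a+np.pi)%(2*np.pi)-np.pi),3),"pos",s["tool_pos"].round(4),"az",round(a,3))
E
python3 - <<'E'
from h import *
def un(P,k,off): return (np.array(P)+.5)/k-.5+np.array(off)
L=ray("top",un([(722,83),(652,528),(66,460),(165,20)],4,(0,165)),.012)
print("deck",L, [np.linalg.norm(L[i]-L[(i+1)%4]) for i in range(4)])
yl=(L[1]-L[0])/np.linalg.norm(L[1]-L[0]); xl=np.array([yl[1],-yl[0]]); xe=(L[3]-L[0]);xe/=np.linalg.norm(xe)
xe2=(L[2]-L[1]);xe2/=np.linalg.norm(xe2)
print("x axis az",[np.arctan2(v[1],v[0]) for v in(xl,xe,xe2)], "origin",(L[0]+L[1])/2+.15*xl)
k=ray("top",un([(565,280)],4,(0,165)),.06)[0]; print("knob",k,"->origin",k+.082*xl)
f=ray("top",un([(350,246),(456,257),(454,277),(347,266)],4,(0,165)),.072);print("finb",f.mean(0))
f=ray("top",un([(322,386),(432,395),(430,418),(320,408)],4,(0,165)),.072);print("fina",f.mean(0),"->",f.mean(0)-.078*yl)
for n,F,B in [("m1",[(303,68),(394,54),(398,72),(304,88)],[(265,58),(423,41),(429,105),(270,122)]),
 ("m2",[(72,220),(168,214),(170,236),(74,242)],[(40,204),(201,195),(203,262),(43,270)]),
 ("m3",[(69,378),(165,378),(165,403),(69,403)],[(38,360),(200,358),(200,430),(38,430)])]:
  for P,z in((F,.06),(B,.032)):
    q=ray("top",un(P,3.5,(220,150)),z); d=q[0]-q[1]+q[3]-q[2]
    print(n,q.mean(0),"az",np.arctan2(d[1],d[0]),"len",np.linalg.norm(d)/2)
T=ray("top",[(360,171),(432,171),(440,288),(366,290)],.035); print("tray",T,T.mean(0))
im=cv2.imread("pics/top0.png")
cv2.imwrite("pics/c3.png",cv2.resize(im[155:305,345:455],None,fx=4,fy=4,interpolation=cv2.INTER_CUBIC))
E
```

```text
deck [[0.63275929 0.16288371]
 [0.36889578 0.19715341]
 [0.41266244 0.54268912]
 [0.67863466 0.50949094]] [np.float64(0.26607961503367), np.float64(0.34829649401999735), np.float64(0.2680360818697634), np.float64(0.34962997974972515)]
x axis az [np.float64(1.441642668921859), np.float64(1.4392056581186776), np.float64(1.4448040469955912)] origin [0.52014677 0.32876925]
knob [0.50873256 0.23930139] ->origin [0.51929374 0.32061843]
finb [0.51939944 0.3280115 ]
fina [0.44198683 0.33727481] -> [0.51933719 0.32722881]
m1 [ 0.65368657 -0.17285256] az 1.7188461010754723 len 0.06287359799581829
m1 [ 0.65337722 -0.17481681] az 1.6635186860597335 len 0.10991991771432115
m2 [ 0.54999443 -0.01863218] az 1.617439054836021 len 0.06288139614553678
m2 [ 0.55096004 -0.01861704] az 1.607859783610247 len 0.10830765249313279
m3 [ 0.44527687 -0.01470749] az 1.5553426603068796 len 0.0613350678488037
m3 [ 0.44357501 -0.01537822] az 1.5615070850391395 len 0.10669731991057879
tray [[ 0.65556834 -0.27350753]
 [ 0.65259685 -0.44571913]
 [ 0.37975056 -0.43601332]
 [ 0.37784791 -0.2687827 ]] [ 0.51644091 -0.35600567]
```

View pics/c3.png

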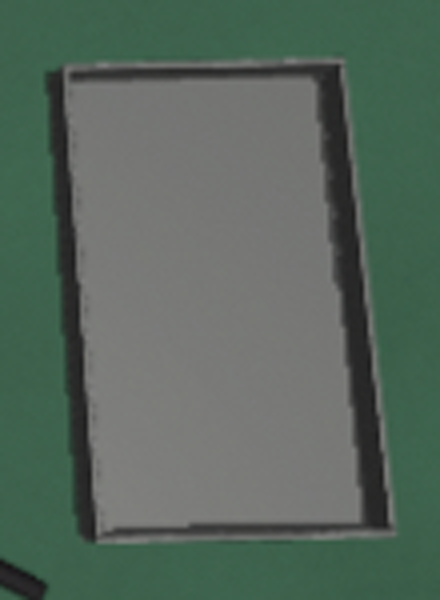

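```bash
python3 - <<'E'
from h import *
P=(np.array([(67,66),(343,62),(394,534),(98,540)])+.5)/4-.5+np.array((345,155))
T=ray("top",P,.035);print(T,T.mean(0),[np.linalg.norm(T[i]-T[(i+1)%4]) for i in range(4)])
d=T[0]-T[3]+T[1]-T[2];print("tray x az",np.arctan2(d[1],d[0]))
o=np.array([.5195,.328]);xl=np.array([np.cos(1.441),np.sin(1.441)])
print("knob",o-.0821*xl); k=o-.0821*xl; go(*k,.14,1.441)
E
```

```text
[[ 0.65520216 -0.27678041]
 [ 0.65482609 -0.44205614]
 [ 0.37937074 -0.44302285]
 [ 0.37856671 -0.27589269]] [ 0.51699142 -0.35943802] [np.float64(0.16527616348388094), np.float64(0.2754570482308812), np.float64(0.1671321001743444), np.float64(0.27663687299863104)]
tray x az 0.00014307973957848773
knob [0.50887362 0.2465906 ]
shift [-420.7 -221.4   96.8] turn 1.42 pos [0.1661 0.5761 0.2365] az 2.861
```

Request:
{"method": "arm_command", "body": {
  "increments": "0.3 -42 -22 0 0.14; 0.3 -84 -44 0 0.28; 0.3 -126 -66 0 0.43; 0.3 -168 -89 0 0.57; 0.3 -210 -111 0 0.71"
}}

```text
t: 0.6
tool_pos: [0.338, 0.41, 0.237]
orientation: [-1.501, -2.76, 0.001]
force: [0.6, 0.9, -0.0]
opening: 0.0658
gripper_force: 0.0
```

```bash
python3 -c "
from h import *
go(.5089,.2466,.14,1.441)"
```

```text
shift [-230.    54.7   97. ] turn 0.704 pos [0.338 0.41  0.237] az 2.145
```

Request:
{"method": "arm_command", "body": {
  "increments": "0.57 -46 11 20 0.14; 0.57 -92 22 40 0.28; 0.57 -138 33 60 0.42; 0.57 -184 44 80 0.56; 0.57 -230 54.7 97 0.704"
}}

```text
t: 1.1
tool_pos: [0.5058, 0.2512, 0.141]
orientation: [-2.36, -2.072, 0.001]
force: [0.8, 0.7, 0.4]
opening: 0.0402
gripper_force: 0.0
```

```bash
python3 -c "
from h import *
im=robot.read_camera('side'); cv2.imwrite('pics/s1.png',cv2.resize(im[80:200,150:300],None,fx=5,fy=5,interpolation=cv2.INTER_CUBIC))
o=np.array([.5195,.328]);xl=np.array([np.cos(1.441),np.sin(1.441)]);k=o-.0821*xl
print((proj('side',[[*k,.054]])-[150,80])*5)
go(*k,.059,1.441)"
```

```text
[[345.64979364 297.53371501]]
shift [ 1.5 -0.1 78.9] turn -0.013 pos [0.5089 0.2455 0.1379] az 1.428
```

View pics/s1.png

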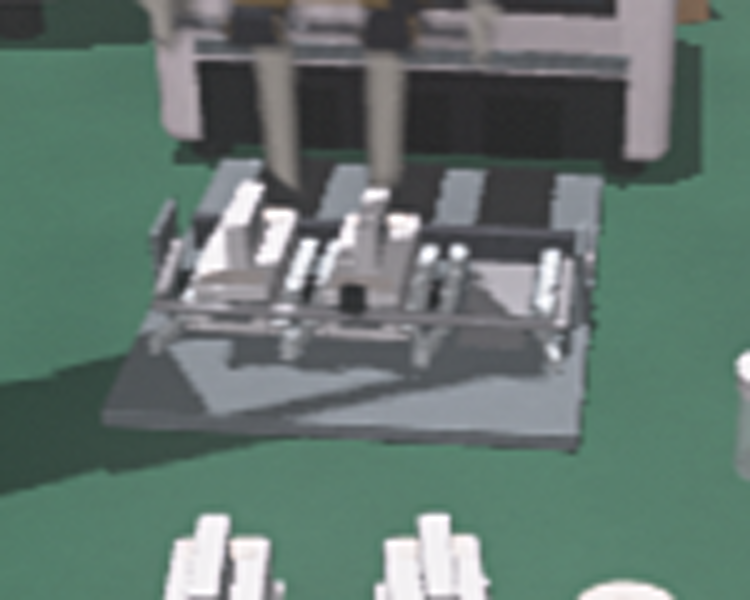

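Request:
{"method": "arm_command", "body": {
  "increments": "0.57 1 1 40 -0.013; 0.57 1 1 79 -0.013; 0.57 1 1 79 -0.013; 0.8 1 1 79 -0.013; 1 1 1 79 -0.013",
  "grip_force": 15
}}

```text
t: 1.65
tool_pos: [0.5077, 0.2545, 0.0658]
orientation: [2.34, 2.095, 0.005]
force: [-0.1, -0.0, -0.4]
opening: 0.0282
gripper_force: 0.0
```

Request:
{"method": "arm_command", "body": {
  "increments": "1 0 0 0 0;1 0 0 0 0;1 0 0 0 0"
}}

```text
t: 1.95
tool_pos: [0.5104, 0.2545, 0.0667]
orientation: [2.338, 2.092, 0.013]
force: [9.5, -0.3, -1.8]
opening: 0.0136
gripper_force: 15.0
```

```bash
python3 -c "
from h import *
s=robot.read_state();print(s['force'],s['wrist_torque'],s['opening'],s['gripper_force'])
go(.509,.2466,.059,1.441)
a0=np.arcsin(12/83)
for t in np.radians([0,15,30,45,60,75,90,105,120,135,150,165]): 
  a=a0+t; print(round(np.degrees(t)),83*(np.cos(a0)-np.cos(a)).round(4),(83*(np.sin(a)-np.sin(a0))).round(1))"
```

```text
[ 9.51523104 -0.32749228 -1.75402149] [-0.19480125 -1.65291147 -0.02471723] 0.013602650646037624 15.000415742397308
shift [-8.  -0.5  7.7] turn 0.019 pos [0.5104 0.2545 0.0667] az 1.46
0 0.0 0.0
15 5.9013 20.8
30 17.0067 39.5
45 32.536 54.6
60 51.46 65.1
75 72.459 70.4
90 94.1303 70.1
105 114.9716 64.2
120 133.5802 53.1
135 148.6862 37.6
150 159.2521 18.7
165 164.5641 -2.3
```

Request:
{"method": "arm_command", "body": {
  "increments": "1 0 0 0 0;1 0 0 0 0"
}}

```text
t: 2.15
tool_pos: [0.5104, 0.2545, 0.0666]
orientation: [2.338, 2.092, 0.012]
force: [9.1, -0.5, -0.7]
opening: 0.0136
gripper_force: 15.0
```

```bash
python3 -c "
from h import *
s=robot.read_state();print(s['q'],s['joint_torque'],s['tool_pos'],s['force'])
print(R.from_rotvec(s['orientation']).as_matrix().round(3))
im=robot.read_camera('side'); cv2.imwrite('pics/s2.png',cv2.resize(im[60:180,150:300],None,fx=5,fy=5,interpolation=cv2.INTER_CUBIC))
"
```

```text
[ 3.73450785e-01  1.90620174e-01  1.74550739e+00 -1.43891862e-03
  1.19649535e+00  4.85020845e-01] [ 2.66142055e+00 -5.25555253e+01 -3.93680477e+01  1.40029974e+00
  3.17367598e+00  6.28900874e-03] [0.51036568 0.25445523 0.06663052] [ 9.07465896 -0.48536154 -0.74988552]
[[ 0.111  0.994  0.009]
 [ 0.994 -0.111  0.002]
 [ 0.003  0.009 -1.   ]]
```

View pics/s2.png

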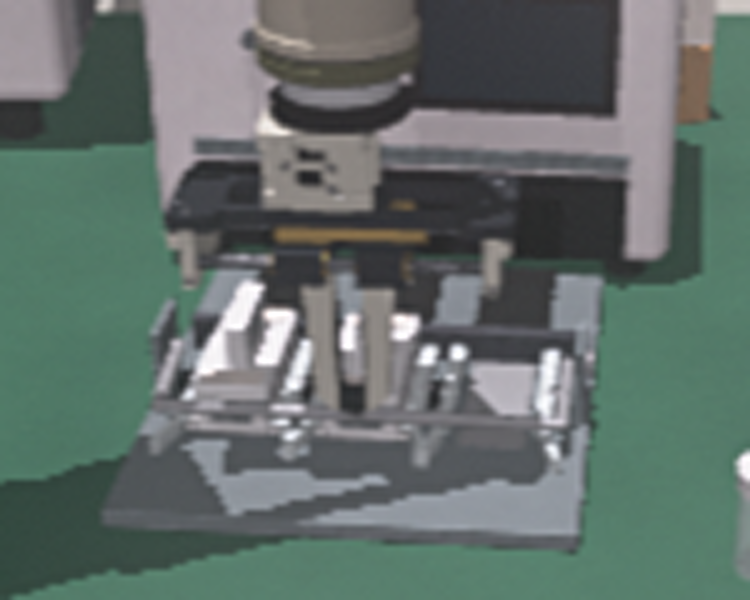

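Request:
{"method": "arm_command", "body": {
  "increments": "0.6 0 0 0 0;0.6 0 0 0 0;0.6 0 0 0 0;0.6 0 0 0 0"
}}

```text
t: 2.6
tool_pos: [0.5062, 0.2538, 0.0635]
orientation: [-2.341, -2.095, 0.0]
force: [-0.1, -0.2, 0.1]
opening: 0.0362
gripper_force: 0.0
```

```bash
python3 -c "
from h import *
go(.5093,.2466,.059,1.441)"
```

```text
shift [-6.9  3.9  4.5] turn 0.019 pos [0.5062 0.2538 0.0635] az 1.46
```

Request:
{"method": "arm_command", "body": {
  "increments": "0.6 -7 4 4.5 0.019;0.6 -7 4 4.5 0.019;1 -7 4 4.5 0.019;1 -7 4 4.5 0.019;1 -7 4 4.5 0.019",
  "grip_force": 20
}}

```text
t: 3.1
tool_pos: [0.5096, 0.2464, 0.0589]
orientation: [-2.361, -2.072, -0.0]
force: [0.6, 0.1, 0.9]
opening: 0.0179
gripper_force: 0.0
```

Request:
{"method": "arm_command", "body": {
  "increments": "1 0 0 0 0;1 0 0 0 0"
}}

```text
t: 3.3
tool_pos: [0.5096, 0.2464, 0.0589]
orientation: [2.361, 2.072, 0.0]
force: [0.1, 0.6, 0.7]
opening: 0.0139
gripper_force: 20.0
```

Request:
{"method": "arm_command", "body": {
  "increments": "1 6 0 -21 0;1 17 0 -39.5 0;1 32.5 0 -54.6 0;1 51.5 0 -65 0;1 72.5 0 -70.4 0"
}}

```text
t: 3.8
tool_pos: [0.5191, 0.3183, 0.1302]
orientation: [2.361, 2.072, -0.001]
force: [2.2, -2.4, -5.1]
opening: 0.0138
gripper_force: 20.0
```

Request:
{"method": "arm_command", "body": {
  "increments": "1 21.6 0 0.3 0;1 42.5 0 6.2 0;1 61 0 17.3 0;1 76 0 32.8 0;1 86.8 0 51.7 0"
}}

```text
t: 4.3
tool_pos: [0.5309, 0.407, 0.079]
orientation: [-2.359, -2.073, -0.006]
force: [0.2, 2.0, 2.3]
opening: 0.0142
gripper_force: 20.0
```

Request:
{"method": "arm_command", "body": {
  "increments": "1 4.5 0 16 0;1 4.5 0 16 0;0.6 4.5 0 16 0;0.6 4.5 0 16 0;0.6 4.5 0 -60 0"
}}

```text
t: 4.8
tool_pos: [0.5257, 0.405, 0.1028]
orientation: [-2.36, -2.071, 0.025]
force: [-1.1, 0.6, -1.2]
opening: 0.0332
gripper_force: 0.0
```

Request:
{"method": "arm_command", "body": {
  "increments": "0.6 0 0 -10 0;0.6 0 0 -10 0;0.6 0 0 -10 0"
}}

```text
t: 5.1
tool_pos: [0.5307, 0.4084, 0.1211]
orientation: [2.361, 2.072, -0.0]
force: [0.0, 0.2, -0.2]
opening: 0.0373
gripper_force: 0.0
```

```bash
python3 -c "
from h import *
im=robot.read_camera('side'); cv2.imwrite('pics/s3.png',cv2.resize(im[60:180,150:300],None,fx=5,fy=5,interpolation=cv2.INTER_CUBIC))
go(.4425,.3381,.065,1.441)"
```

```text
shift [-80.7 -77.7  55.2] turn -0.0 pos [0.5301 0.4081 0.12  ] az 1.441
```

View pics/s3.png

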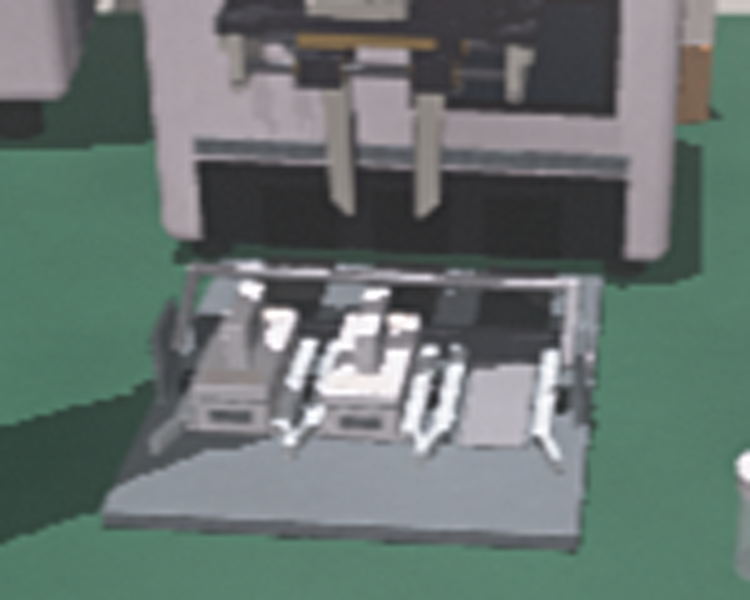

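Request:
{"method": "arm_command", "body": {
  "increments": "0.6 -40 -39 0 0;0.6 -80.7 -77.7 0 0;0.6 -80.7 -77.7 20 0;0.6 -80.7 -77.7 55 0;0.6 -80.7 -77.7 55 0",
  "grip_force": 40
}}

```text
t: 5.65
tool_pos: [0.4423, 0.338, 0.0641]
orientation: [-2.361, -2.072, 0.002]
force: [-0.4, 0.1, 0.2]
opening: 0.0372
gripper_force: 0.0
```

Request:
{"method": "arm_command", "body": {
  "increments": "0.6 0 0 0 0;1 0 0 0 0;1 0 0 0 0;1 0 0 0 0;1 0 0 0 0"
}}

```text
t: 6.15
tool_pos: [0.4432, 0.3388, 0.0664]
orientation: [-2.361, -2.072, 0.001]
force: [0.1, 0.4, -2.2]
opening: 0.0136
gripper_force: 40.0
```

Request:
{"method": "arm_command", "body": {
  "increments": "1 -20 0 0 0;1 -50 0 0 0;1 -80 0 0 0;1 -110 0 0 0;1 -135 0 0 0"
}}

```text
t: 6.65
tool_pos: [0.4253, 0.2036, 0.0664]
orientation: [2.361, 2.072, -0.001]
force: [1.0, -0.3, -1.1]
opening: 0.0139
gripper_force: 40.0
```

Request:
{"method": "arm_command", "body": {
  "increments": "1 0 0 0 0;1 0 0 0 0;1 0 0 -30 0;1 0 0 -60 0;1 0 0 -60 0"
}}

```text
t: 7.15
tool_pos: [0.4287, 0.2071, 0.1311]
orientation: [2.358, 2.072, 0.011]
force: [1.0, 0.5, -0.6]
opening: 0.014
gripper_force: 40.0
```

Request:
{"method": "arm_command", "body": {
  "increments": "1 0 0 0 0;1 0 0 0 0"
}}

```text
t: 7.35
tool_pos: [0.425, 0.2053, 0.1252]
orientation: [-2.36, -2.073, 0.003]
force: [-0.0, -0.1, -1.3]
opening: 0.0137
gripper_force: 40.0
```

```bash
python3 -c "
from h import *
print(robot.read_state()['force'])
for i,x in enumerate((.616,.55,.484,.418)): go(x,-.359,.12,np.pi/2)"
```

```text
[-0.0073143  -0.13054696 -1.27058723]
shift [-534.9  262.2    5.1] turn -0.129 pos [0.425  0.2053 0.1252] az 1.442
shift [-543.5  196.7    5.3] turn -0.129 pos [0.425  0.2053 0.1252] az 1.442
shift [-552.   131.3    5.4] turn -0.129 pos [0.425  0.2053 0.1252] az 1.442
shift [-560.5   65.8    5.5] turn -0.129 pos [0.425  0.2053 0.1252] az 1.442
```

Request:
{"method": "arm_command", "body": {
  "increments": "1 0 0 -40 0;1 -48 5 -45 0;1 -96 11 -45 0;1 -144 17 -45 0;1 -190 22 -45 0"
}}

```text
t: 7.85
tool_pos: [0.4219, 0.0124, 0.1701]
orientation: [-2.359, -2.073, 0.002]
force: [1.3, -0.8, -1.9]
opening: 0.0135
gripper_force: 40.0
```

Request:
{"method": "arm_command", "body": {
  "increments": "1 -48 6 0 0;1 -96 12 0 0;1 -144 17 0 0;1 -192 22 0 0;1 -240 28 0 0"
}}

```text
t: 8.35
tool_pos: [0.4186, -0.2292, 0.1699]
orientation: [-2.359, -2.071, 0.001]
force: [1.6, 0.3, -1.2]
opening: 0.0132
gripper_force: 40.0
```

Request:
{"method": "arm_command", "body": {
  "increments": "1 -48 6 0 -0.06;1 -96 12 0 -0.129;1 -130 16 0 -0.129;1 -130 16 0 -0.129;1 -130 16 0 -0.129"
}}

```text
t: 8.85
tool_pos: [0.4178, -0.3585, 0.1694]
orientation: [-2.222, -2.216, -0.001]
force: [0.8, 0.7, -1.4]
opening: 0.0136
gripper_force: 40.0
```

```bash
python3 -c "
from h import *
print(robot.read_state()['force'])
go(.418,-.359,.064,np.pi/2)"
```

```text
[ 0.77712192  0.73655566 -1.39369124]
shift [ -0.8   0.4 105.4] turn -0.003 pos [ 0.4178 -0.3585  0.1694] az 1.568
```

Request:
{"method": "arm_command", "body": {
  "increments": "1 -0.8 0 45 0;1 -0.8 0 90 0;1 -0.8 0 107 0;1 -0.8 0 110 0;1 -0.8 0 110 0"
}}

```text
t: 9.35
tool_pos: [0.4184, -0.3577, 0.0604]
orientation: [-2.219, -2.22, -0.0]
force: [0.0, 0.0, -1.5]
opening: 0.014
gripper_force: 40.0
```

Request:
{"method": "arm_command", "body": {
  "increments": "1 0 0 0.5 0;0.8 0 0 0 0;0.8 0 0 0 0;0.75 0 0 -40 0;0.7 0 0 -85 0"
}}

```text
t: 9.85
tool_pos: [0.4175, -0.3585, 0.1459]
orientation: [-2.22, -2.217, -0.0]
force: [0.6, -0.3, -0.5]
opening: 0.0262
gripper_force: 0.0
```

Request:
{"method": "arm_command", "body": {
  "increments": "0.6 48 0 0 0.13;0.6 96 0 0 0.13;0.6 144 0 0 0.13;0.6 192 0 0 0.13;0.6 240 0 0 0.13"
}}

```text
t: 10.35
tool_pos: [0.4189, -0.1182, 0.1474]
orientation: [2.362, 2.069, 0.002]
force: [1.1, -0.2, -0.5]
opening: 0.037
gripper_force: 0.0
```

Request:
{"method": "arm_command", "body": {
  "increments": "0.6 48 0 0 0;0.6 96 0 0 0;0.6 144 0 0 0;0.6 192 0 0 0;0.6 240 0 0 0"
}}

```text
t: 10.85
tool_pos: [0.4506, 0.1204, 0.1476]
orientation: [2.361, 2.07, 0.003]
force: [0.7, -0.6, -0.2]
opening: 0.0375
gripper_force: 0.0
```

Request:
{"method": "arm_command", "body": {
  "increments": "0.6 48 0 0 0;0.6 96 0 0 0;0.6 144 0 0 0;0.6 190 0 0 0;0.6 190 0 0 0"
}}

```text
t: 11.35
tool_pos: [0.475, 0.3116, 0.1469]
orientation: [-2.357, -2.075, -0.003]
force: [-0.2, -0.8, -0.2]
opening: 0.0374
gripper_force: 0.0
```

```bash
python3 -c "
from h import *
im=robot.read_camera('top'); cv2.imwrite('pics/t2.png',im)
go(.5198,.328,.0655,1.441)"
```

```text
shift [24.3 42.2 81.2] turn 0.002 pos [0.4749 0.3092 0.1467] az 1.443
```

View pics/t2.png

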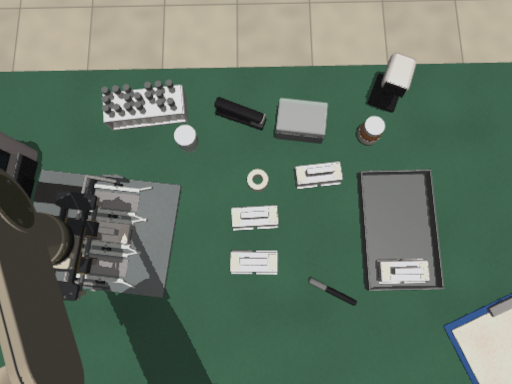

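Request:
{"method": "arm_command", "body": {
  "increments": "0.6 24 42 0 0;0.6 24 42 0 0;0.6 24 42 40 0;0.6 24 42 80 0;0.6 24 42 81 0"
}}

```text
t: 11.9
tool_pos: [0.5204, 0.3237, 0.0646]
orientation: [2.363, 2.069, 0.001]
force: [0.0, -0.2, -0.1]
opening: 0.0373
gripper_force: 0.0
```

Request:
{"method": "arm_command", "body": {
  "increments": "0.6 0 0 0 0;1 0 0 0 0;1 0 0 0 0;1 0 0 0 0;1 0 0 0 0"
}}

```text
t: 12.4
tool_pos: [0.5201, 0.3249, 0.0662]
orientation: [2.362, 2.071, 0.001]
force: [-0.5, -1.0, 2.6]
opening: 0.0136
gripper_force: 40.0
```

Request:
{"method": "arm_command", "body": {
  "increments": "1 -20 0 0 0;1 -50 0 0 0;1 -80 0 0 0;1 -110 0 0 0;1 -135 0 0 0"
}}

```text
t: 12.9
tool_pos: [0.5023, 0.1903, 0.0661]
orientation: [2.362, 2.071, 0.002]
force: [0.6, 2.5, 1.4]
opening: 0.0135
gripper_force: 40.0
```

Request:
{"method": "arm_command", "body": {
  "increments": "1 0 0 0 0;1 0 0 0 0;1 0 0 -35 0;1 0 0 -80 0;1 0 0 -100 0"
}}

```text
t: 13.4
tool_pos: [0.5037, 0.1927, 0.1695]
orientation: [2.36, 2.071, 0.007]
force: [1.0, 0.8, -0.4]
opening: 0.0135
gripper_force: 40.0
```

Request:
{"method": "arm_command", "body": {
  "increments": "1 0 0 0 0;1 0 0 0 0;1 0 0 0 0"
}}

```text
t: 13.7
tool_pos: [0.5008, 0.1912, 0.1631]
orientation: [-2.36, -2.071, 0.005]
force: [-0.9, 0.9, -1.5]
opening: 0.0136
gripper_force: 40.0
```

```bash
python3 -c "
from h import *
print(robot.read_state()['force'])
go(.484,-.359,.17,np.pi/2)"
```

```text
[-0.87753335  0.89162747 -1.53449415]
shift [-547.7   54.8   -6.3] turn -0.13 pos [0.5008 0.1912 0.1631] az 1.44
```

Request:
{"method": "arm_command", "body": {
  "increments": "1 -48 5 -6 0;1 -96 10 -6 0;1 -144 15 -6 0;1 -192 19 -6 0;1 -240 24 -6 0"
}}

```text
t: 14.2
tool_pos: [0.4931, -0.0513, 0.1694]
orientation: [-2.36, -2.07, 0.003]
force: [0.6, -0.1, -1.5]
opening: 0.0132
gripper_force: 40.0
```

Request:
{"method": "arm_command", "body": {
  "increments": "1 -48 5 0 0;1 -96 10 0 0;1 -144 15 0 0;1 -192 19 0 0;1 -240 24 0 0"
}}

```text
t: 14.7
tool_pos: [0.4857, -0.2922, 0.1691]
orientation: [-2.36, -2.069, 0.001]
force: [0.9, 0.3, -0.4]
opening: 0.0136
gripper_force: 40.0
```

Request:
{"method": "arm_command", "body": {
  "increments": "1 -35 3 0 -0.06;1 -68 7 0 -0.13;1 -68 7 0 -0.13;1 -68 7 0 -0.13"
}}

```text
t: 15.1
tool_pos: [0.4841, -0.359, 0.1691]
orientation: [-2.222, -2.215, -0.0]
force: [0.4, 0.5, -1.0]
opening: 0.0141
gripper_force: 40.0
```

```bash
python3 -c "
from h import *
go(.484,-.359,.0590,np.pi/2)"
```

```text
shift [ -0.4   0.2 110.1] turn -0.003 pos [ 0.4841 -0.359   0.1691] az 1.568
```

Request:
{"method": "arm_command", "body": {
  "increments": "1 0 0 45 0;1 0 0 90 0;1 0 0 107 0;1 0 0 110 0;1 0 0 110 0"
}}

```text
t: 15.6
tool_pos: [0.4852, -0.3583, 0.0614]
orientation: [-2.221, -2.22, -0.0]
force: [0.4, 0.0, -0.9]
opening: 0.0137
gripper_force: 40.0
```

Request:
{"method": "arm_command", "body": {
  "increments": "1 0 0 0.5 0;0.8 0 0 0 0;0.8 0 0 0 0;0.75 0 0 -40 0;0.7 0 0 -85 0"
}}

```text
t: 16.1
tool_pos: [0.4839, -0.3583, 0.1458]
orientation: [-2.22, -2.217, 0.0]
force: [0.9, -1.3, -0.3]
opening: 0.0261
gripper_force: 0.0
```

Request:
{"method": "arm_command", "body": {
  "increments": "0.5 37 34 0 -0.05;0.5 74 68 0 -0.1;0.5 111 102 0 -0.1;0.5 148 136 0 -0.1;0.5 185 170 0 -0.1"
}}

```text
t: 16.6
tool_pos: [0.656, -0.1741, 0.1477]
orientation: [2.108, 2.327, 0.001]
force: [0.1, -0.0, 0.5]
opening: 0.0467
gripper_force: 0.0
```

Request:
{"method": "arm_command", "body": {
  "increments": "0.5 0 0 0 0;0.5 0 0 0 0"
}}

```text
t: 16.8
tool_pos: [0.6553, -0.1743, 0.1469]
orientation: [2.105, 2.331, -0.0]
force: [-0.4, -0.0, -0.3]
opening: 0.0467
gripper_force: 0.0
```

```bash
python3 -c "
from h import *
go(.6535,-.174,.0535,1.67)
im=robot.read_camera('side'); cv2.imwrite('pics/s4.png',im)"
```

```text
shift [ 0.5 -1.8 93.4] turn 0.002 pos [ 0.6553 -0.1743  0.1469] az 1.672
```

View pics/s4.png

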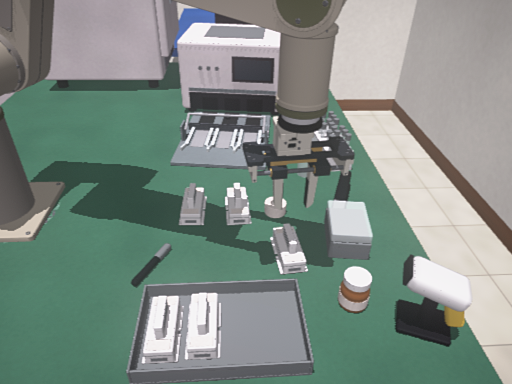

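Request:
{"method": "arm_command", "body": {
  "increments": "0.5 0 -1.8 45 0;0.5 0 -1.8 90 0;0.5 0 -1.8 93 0;0.5 0 -1.8 93 0;1 0 -1.8 93 0"
}}

```text
t: 17.35
tool_pos: [0.6521, -0.1769, 0.0542]
orientation: [-2.111, -2.327, 0.0]
force: [-0.2, -0.4, 0.5]
opening: 0.042
gripper_force: 0.0
```

Request:
{"method": "arm_command", "body": {
  "increments": "1 0 0 0 0;1 0 0 0 0;1 0 0 0 0;1 0 0 0 0"
}}

```text
t: 17.75
tool_pos: [0.6529, -0.1757, 0.0539]
orientation: [2.108, 2.328, 0.0]
force: [-2.0, -0.3, 1.8]
opening: 0.0137
gripper_force: 40.0
```

Request:
{"method": "arm_command", "body": {
  "increments": "1 0 0 -30 0;1 0 0 -70 0;1 0 0 -120 0;1 0 0 -120 0;1 0 0 -120 0"
}}

```text
t: 18.25
tool_pos: [0.6539, -0.176, 0.1758]
orientation: [2.106, 2.326, 0.002]
force: [-0.1, 0.2, -2.4]
opening: 0.0139
gripper_force: 40.0
```

Request:
{"method": "arm_command", "body": {
  "increments": "1 0 0 0 0;1 0 0 0 0"
}}

```text
t: 18.45
tool_pos: [0.6514, -0.1751, 0.1708]
orientation: [-2.106, -2.326, 0.003]
force: [-0.3, 0.9, -1.4]
opening: 0.014
gripper_force: 40.0
```

```bash
python3 -c "
from h import *
print(robot.read_state()['force'])
go(.55,-.359,.17,np.pi/2)
go(.5195+.0773,.328-.0101,.17,1.441)"
```

```text
[-0.31989721  0.89923312 -1.44855528]
shift [-173.  -119.1    1. ] turn 0.099 pos [ 0.6514 -0.1751  0.1708] az 1.67
shift [496.   -5.5   1.7] turn 0.229 pos [ 0.6514 -0.1751  0.1708] az 1.67
```

Request:
{"method": "arm_command", "body": {
  "increments": "1 -44 -30 0 0.05;1 -88 -60 0 0.099;1 -132 -90 0 0.099;1 -173 -119 0 0.099;1 -173 -119 0 0.099"
}}

```text
t: 18.95
tool_pos: [0.5475, -0.3637, 0.1715]
orientation: [-2.225, -2.214, 0.004]
force: [0.5, -0.1, -1.3]
opening: 0.014
gripper_force: 40.0
```

Request:
{"method": "arm_command", "body": {
  "increments": "1 0 0 0 0;1 0 0 0 0"
}}

```text
t: 19.15
tool_pos: [0.5514, -0.3584, 0.1724]
orientation: [-2.22, -2.22, -0.001]
force: [0.3, 0.0, -0.9]
opening: 0.0136
gripper_force: 40.0
```

```bash
python3 -c "
from h import *
go(.55,-.359,.0588,np.pi/2)"
```

```text
shift [ -0.8  -1.3 113.6] turn -0.0 pos [ 0.5514 -0.3584  0.1724] az 1.571
```

Request:
{"method": "arm_command", "body": {
  "increments": "1 -0.8 -1 45 0;1 -0.8 -1 90 0;1 -0.8 -1 110 0;1 -0.8 -1 113 0;1 -0.8 -1 113 0"
}}

```text
t: 19.65
tool_pos: [0.551, -0.3581, 0.0594]
orientation: [-2.217, -2.223, -0.0]
force: [0.8, 0.6, -1.4]
opening: 0.0138
gripper_force: 40.0
```

Request:
{"method": "arm_command", "body": {
  "increments": "1 0 0 0.5 0;0.8 0 0 0 0;0.8 0 0 0 0;0.75 0 0 -40 0;0.7 0 0 -85 0"
}}

```text
t: 20.15
tool_pos: [0.549, -0.3593, 0.1444]
orientation: [-2.218, -2.218, 0.001]
force: [1.0, -0.1, -0.1]
opening: 0.0261
gripper_force: 0.0
```

```bash
python3 -c "
from h import *
go(.5505,-.0186,.15,1.61)
im=robot.read_camera('top'); a=cv2.imread('pics/t2.png')
d=cv2.absdiff(im,a).max(2)>60; print([(int(d[r:r+40,c:c+60].sum())) for r,c in ((195,225),(240,225),(155,290))])
cv2.imwrite('pics/t3.png',im)"
```

```text
shift [340.7   1.5  -4.6] turn -0.039 pos [ 0.549  -0.3593  0.1444] az 1.571
[0, 0, 916]
```

View pics/t3.png

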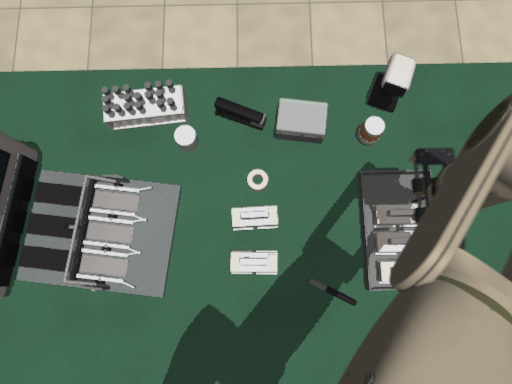

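Request:
{"method": "arm_command", "body": {
  "increments": "0.5 48 0 0 0;0.5 96 0 0 0;0.5 144 0 0 0;0.5 192 0 0 0;0.5 240 1 0 0"
}}

```text
t: 20.7
tool_pos: [0.5516, -0.1188, 0.1465]
orientation: [2.221, 2.22, 0.002]
force: [-0.4, -0.3, -0.2]
opening: 0.0466
gripper_force: 0.0
```

Request:
{"method": "arm_command", "body": {
  "increments": "0.5 50 0 0 -0.039;0.5 100 0.5 0 -0.039;0.5 100 0.5 0 -0.039;0.5 100 0.5 0 -0.039"
}}

```text
t: 21.1
tool_pos: [0.5523, -0.0193, 0.1463]
orientation: [2.174, 2.266, 0.001]
force: [0.4, -0.2, -0.2]
opening: 0.0467
gripper_force: 0.0
```

```bash
python3 -c "
from h import *
go(.5505,-.0186,.0535,1.61)"
```

```text
shift [ 0.8 -1.9 92.8] turn 0.003 pos [ 0.5523 -0.0193  0.1463] az 1.613
```

Request:
{"method": "arm_command", "body": {
  "increments": "0.5 0.8 -1.9 45 0;0.5 0.8 -1.9 90 0;0.5 0.8 -1.9 93 0;0.5 0.8 -1.9 93 0;1 0.8 -1.9 93 0"
}}

```text
t: 21.6
tool_pos: [0.5501, -0.0209, 0.0531]
orientation: [2.179, 2.262, -0.0]
force: [0.0, 1.8, 0.3]
opening: 0.0422
gripper_force: 0.0
```

Request:
{"method": "arm_command", "body": {
  "increments": "1 0 0 0 0;1 0 0 0 0;1 0 0 0 0;1 0 0 0 0"
}}

```text
t: 22.0
tool_pos: [0.5501, -0.0197, 0.0529]
orientation: [2.177, 2.264, 0.0]
force: [-1.2, -0.4, 3.0]
opening: 0.0139
gripper_force: 40.0
```

Request:
{"method": "arm_command", "body": {
  "increments": "1 0 0 -30 0;1 0 0 -70 0;1 0 0 -120 0;1 0 0 -120 0;1 0 0 -120 0"
}}

```text
t: 22.5
tool_pos: [0.5508, -0.0196, 0.1738]
orientation: [2.176, 2.263, 0.003]
force: [-0.1, -1.2, -3.3]
opening: 0.014
gripper_force: 40.0
```

Request:
{"method": "arm_command", "body": {
  "increments": "1 0 0 0 0;1 0 0 0 0"
}}

```text
t: 22.7
tool_pos: [0.5484, -0.0194, 0.17]
orientation: [-2.175, -2.262, 0.004]
force: [-0.5, 0.8, -3.6]
opening: 0.0135
gripper_force: 40.0
```

```bash
python3 -c "
from h import *
print(robot.read_state()['force'])
xl=np.array([np.cos(1.441),np.sin(1.441)]);p=np.array([.5200,.328])-.15*xl
print(p);go(*p,.17,1.441)"
```

```text
[-0.50498619  0.79807161 -3.58687047]
[0.50058517 0.17926176]
shift [200.4 -40.    0.3] turn 0.169 pos [ 0.5484 -0.0194  0.17  ] az 1.61
```

Request:
{"method": "arm_command", "body": {
  "increments": "1 45 -9 0 0.04;1 90 -18 0 0.09;1 135 -27 0 0.13;1 180 -36 0 0.169;1 200 -40 0 0.169"
}}

```text
t: 23.2
tool_pos: [0.4999, 0.1818, 0.1706]
orientation: [-2.358, -2.072, 0.004]
force: [-0.2, -0.0, -3.1]
opening: 0.0136
gripper_force: 40.0
```

Request:
{"method": "arm_command", "body": {
  "increments": "1 0 0 0 0;1 0 0 0 0"
}}

```text
t: 23.4
tool_pos: [0.5013, 0.1786, 0.1711]
orientation: [-2.359, -2.074, 0.004]
force: [1.1, 0.1, -3.6]
opening: 0.0139
gripper_force: 40.0
```

```bash
python3 -c "
from h import *
print(robot.read_state()['force'])
go(.5006,.1793,.0665,1.441)"
```

```text
[ 1.13503742  0.12741575 -3.56725574]
shift [  0.8  -0.6 104.6] turn 0.001 pos [0.5013 0.1786 0.1711] az 1.442
```

Request:
{"method": "arm_command", "body": {
  "increments": "1 0 -0.5 45 0;1 0 -0.5 85 0;1 0 -0.5 103 0;1 0 -0.5 104.5 0;1 0 -0.5 104.5 0"
}}

```text
t: 23.9
tool_pos: [0.5015, 0.1773, 0.0672]
orientation: [-2.362, -2.07, 0.003]
force: [0.4, 0.4, -3.5]
opening: 0.0139
gripper_force: 40.0
```

Request:
{"method": "arm_command", "body": {
  "increments": "1 0 0 0 0;1 0 0 0 0"
}}

```text
t: 24.1
tool_pos: [0.5025, 0.1785, 0.069]
orientation: [2.361, 2.071, 0.002]
force: [0.3, -0.1, -3.1]
opening: 0.0137
gripper_force: 40.0
```

```bash
python3 -c "
from h import *
print(robot.read_state()['force'])
go(.5006,.1793,.0665,1.441)"
```

```text
[ 0.33491583 -0.1044887  -3.13062199]
shift [ 0.6 -2.   2.5] turn -0.001 pos [0.5025 0.1785 0.069 ] az 1.44
```

Request:
{"method": "arm_command", "body": {
  "increments": "1 0 -1 1.5 0;1 0 -1 2 0;1 0 -1 2 0;1 0 -1 2 0;1 0 -1 2 0"
}}

```text
t: 24.6
tool_pos: [0.5007, 0.1789, 0.0661]
orientation: [2.361, 2.073, 0.0]
force: [-0.3, 0.6, -4.5]
opening: 0.0135
gripper_force: 40.0
```

Request:
{"method": "arm_command", "body": {
  "increments": "1 0 0 0 0"
}}

```text
t: 24.7
tool_pos: [0.5007, 0.1789, 0.0661]
orientation: [2.361, 2.073, -0.0]
force: [-0.1, -0.0, -3.0]
opening: 0.0137
gripper_force: 40.0
```

Request:
{"method": "arm_command", "body": {
  "increments": "1 0 0 0 0"
}}

```text
t: 24.8
tool_pos: [0.5007, 0.1789, 0.0661]
orientation: [2.361, 2.072, 0.0]
force: [0.0, 0.5, -4.0]
opening: 0.0137
gripper_force: 40.0
```

Steady and 1 mm above the deck. Slide in, in stages.

Request:
{"method": "arm_command", "body": {
  "increments": "1 20 0 0 0;1 40 0 0 0;1 60 0 0 0;1 60 0 0 0;1 60 0 0 0"
}}

```text
t: 25.3
tool_pos: [0.508, 0.2386, 0.0655]
orientation: [-2.36, -2.073, 0.001]
force: [-0.0, 1.0, -6.9]
opening: 0.0136
gripper_force: 40.0
```

Request:
{"method": "arm_command", "body": {
  "increments": "1 20 0 0 0;1 40 0 0 0;1 60 0 0 0;1 75 0 0 0;1 80 0 0 0"
}}

```text
t: 25.8
tool_pos: [0.5187, 0.3177, 0.0656]
orientation: [2.36, 2.073, -0.002]
force: [-0.4, -4.7, -5.1]
opening: 0.0137
gripper_force: 40.0
```

Request:
{"method": "arm_command", "body": {
  "increments": "1 0 0 0 0;1 0 0 0 0"
}}

```text
t: 26.0
tool_pos: [0.5186, 0.318, 0.0656]
orientation: [-2.36, -2.072, -0.001]
force: [2.2, 4.9, -11.7]
opening: 0.0139
gripper_force: 40.0
```

Request:
{"method": "arm_command", "body": {
  "increments": "1 4 0 0 0;1 4 0 0 0;1 4 0 0 0"
}}

```text
t: 26.3
tool_pos: [0.5191, 0.321, 0.0657]
orientation: [2.361, 2.072, -0.002]
force: [0.8, -1.3, -9.1]
opening: 0.0137
gripper_force: 40.0
```

Request:
{"method": "arm_command", "body": {
  "increments": "1 3 0 0 0;1 3 0 0 0;1 3 0 0 0"
}}

```text
t: 26.6
tool_pos: [0.5196, 0.3246, 0.0657]
orientation: [-2.361, -2.072, 0.0]
force: [0.9, -0.8, -11.3]
opening: 0.0138
gripper_force: 40.0
```

Request:
{"method": "arm_command", "body": {
  "increments": "1 3 0 0 0;1 3 0 0 0;1 3 0 0 0"
}}

```text
t: 26.9
tool_pos: [0.52, 0.3277, 0.0658]
orientation: [-2.361, -2.073, 0.0]
force: [1.1, -1.0, -11.6]
opening: 0.0137
gripper_force: 40.0
```

Request:
{"method": "arm_command", "body": {
  "increments": "1 3 0 0 0;1 3 0 0 0;1 3 0 0 0"
}}

```text
t: 27.2
tool_pos: [0.5202, 0.3292, 0.066]
orientation: [2.36, 2.072, -0.004]
force: [-2.2, -9.9, -6.6]
opening: 0.0138
gripper_force: 40.0
```

Request:
{"method": "arm_command", "body": {
  "increments": "1 2 0 0 0;1 2 0 0 0;1 2 0 0 0"
}}

```text
t: 27.5
tool_pos: [0.5203, 0.3294, 0.066]
orientation: [2.36, 2.07, -0.009]
force: [-4.5, -17.4, -0.9]
opening: 0.0136
gripper_force: 40.0
```

Request:
{"method": "arm_command", "body": {
  "increments": "1 2 0 0 0;1 2 0 0 0;1 2 0 0 0"
}}

```text
t: 27.8
tool_pos: [0.5204, 0.3295, 0.066]
orientation: [2.359, 2.068, -0.013]
force: [-7.8, -27.1, 3.6]
opening: 0.0136
gripper_force: 40.0
```

Request:
{"method": "arm_command", "body": {
  "increments": "1 -5 0 0 0;1 -5.5 0 0 0;1 -5.5 0 0 0;1 -5.5 0 0 0"
}}

```text
t: 28.2
tool_pos: [0.5203, 0.3289, 0.066]
orientation: [2.361, 2.072, -0.001]
force: [0.2, -5.0, -10.8]
opening: 0.0135
gripper_force: 40.0
```

Request:
{"method": "arm_command", "body": {
  "increments": "0.7 0 0 0 0;0.65 0 0 0 0;0.65 0 0 -40 0;0.6 0 0 -85 0;0.6 0 0 -110 0"
}}

```text
t: 28.7
tool_pos: [0.5226, 0.331, 0.1824]
orientation: [2.36, 2.072, 0.013]
force: [1.1, 1.1, -0.1]
opening: 0.037
gripper_force: 0.0
```

Request:
{"method": "arm_command", "body": {
  "increments": "0.5 -48 10 0 0;0.5 -96 20 0 0;0.5 -144 30 0 0;0.5 -192 40 0 -0.05;0.5 -240 50 0 -0.12"
}}

```text
t: 29.2
tool_pos: [0.5402, 0.0836, 0.1784]
orientation: [2.227, 2.212, 0.007]
force: [1.2, -0.6, -0.2]
opening: 0.0465
gripper_force: 0.0
```

Request:
{"method": "arm_command", "body": {
  "increments": "0.5 -48 -30 0 0;0.5 -90 -60 0 0;0.5 -90 -90 0 0;0.5 -90 -90 0 0"
}}

```text
t: 29.6
tool_pos: [0.4459, -0.0055, 0.1769]
orientation: [2.234, 2.207, 0.002]
force: [-0.4, 0.5, 0.9]
opening: 0.0466
gripper_force: 0.0
```

```bash
python3 -c "
from h import *
im=robot.read_camera('top'); a=cv2.imread('pics/top0.png')
c=lambda i:cv2.resize(i[205:255,60:160],None,fx=5,fy=5,interpolation=cv2.INTER_CUBIC)
cv2.imwrite('pics/c5.png',np.vstack([c(a),c(im)]))
cv2.imwrite('pics/t4.png',im)
d=cv2.absdiff(im,a).max(2)>60; print(int(d[240:285,225:285].sum()))
go(.4443,-.015,.0535,1.56)"
```

```text
2083
shift [-10.2  -4.1 124.1] turn -0.001 pos [ 0.448  -0.0049  0.1777] az 1.559
```

View pics/c5.png

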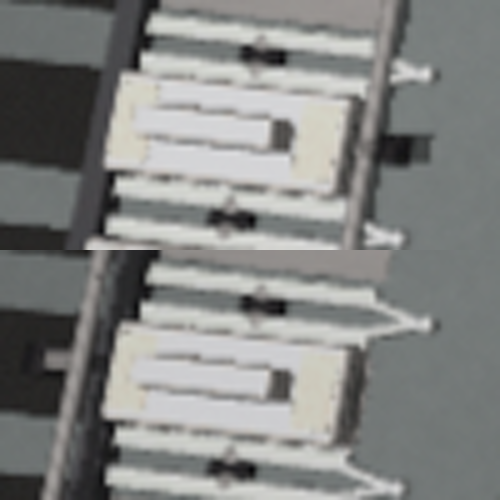

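Request:
{"method": "arm_command", "body": {
  "increments": "0.5 -10 -4 20 0;0.5 -10 -4 20 0;0.5 -10 -4 20 0"
}}

```text
t: 29.95
tool_pos: [0.4448, -0.0139, 0.1569]
orientation: [2.232, 2.21, 0.002]
force: [-0.1, 0.6, 0.9]
opening: 0.0466
gripper_force: 0.0
```

```bash
python3 -c "
from h import *
im=robot.read_camera('side'); a=cv2.imread('pics/s4.png')
b=cv2.imread('pics/side0.png')
c=lambda i:cv2.resize(i[170:290,150:270],None,fx=3,fy=3,interpolation=cv2.INTER_CUBIC)
cv2.imwrite('pics/c6.png',np.hstack([c(b),c(im)]))
go(.4443,-.015,.0535,1.56)"
```

```text
shift [ -1.2  -0.9 103.7] turn 0.001 pos [ 0.445  -0.0139  0.1572] az 1.561
```

View pics/c6.png

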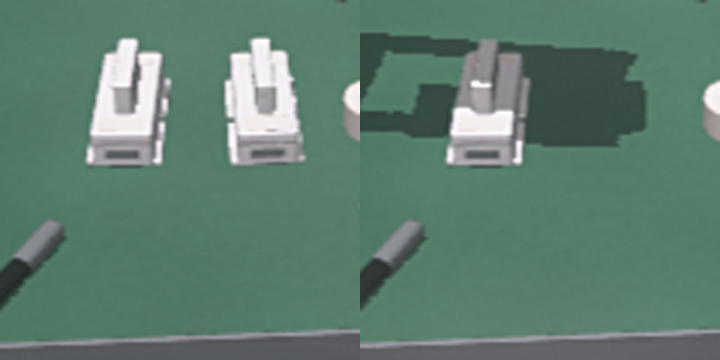

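M3 is unmoved (fin at the same place in both halves); grasp it.

Request:
{"method": "arm_command", "body": {
  "increments": "0.5 -1 -1 45 0;0.5 -1 -1 90 0;0.5 -1 -1 103.5 0;0.5 -1 -1 103.5 0;1 -1 -1 103.5 0"
}}

```text
t: 30.5
tool_pos: [0.444, -0.0151, 0.0539]
orientation: [2.231, 2.21, 0.001]
force: [-0.4, -0.6, -0.2]
opening: 0.0421
gripper_force: 0.0
```

Request:
{"method": "arm_command", "body": {
  "increments": "1 0 0 0 0;1 0 0 0 0;1 0 0 0 0;1 0 0 0 0"
}}

```text
t: 30.9
tool_pos: [0.4433, -0.0154, 0.053]
orientation: [2.232, 2.21, 0.001]
force: [2.1, 1.5, 3.8]
opening: 0.0139
gripper_force: 40.0
```

Request:
{"method": "arm_command", "body": {
  "increments": "1 0 0 -30 0;1 0 0 -70 0;1 0 0 -120 0;1 0 0 -120 0;1 0 0 -120 0"
}}

```text
t: 31.4
tool_pos: [0.4432, -0.0155, 0.1732]
orientation: [2.232, 2.209, 0.002]
force: [-0.6, 0.2, -5.5]
opening: 0.014
gripper_force: 40.0
```

Request:
{"method": "arm_command", "body": {
  "increments": "1 0 0 0 0;1 0 0 0 0"
}}

```text
t: 31.6
tool_pos: [0.4411, -0.0152, 0.17]
orientation: [-2.23, -2.208, 0.004]
force: [-0.2, -0.1, -3.7]
opening: 0.0135
gripper_force: 40.0
```

```bash
python3 -c "
from h import *
print(robot.read_state()['force'])
xl=np.array([np.cos(1.441),np.sin(1.441)]);p=np.array([.4428,.338])-.15*xl
print(p);go(*p,.17,1.441);go(.616,-.359,.17,np.pi/2)"
```

```text
[-0.15828299 -0.12156236 -3.66541113]
[0.42338517 0.18926176]
shift [204.3 -19.8   0.3] turn 0.12 pos [ 0.4411 -0.0152  0.17  ] az 1.561
shift [-342.   178.3   -1. ] turn -0.01 pos [ 0.4411 -0.0152  0.17  ] az 1.561
```

Request:
{"method": "arm_command", "body": {
  "increments": "1 45 -4 0 0.04;1 90 -9 0 0.08;1 135 -13 0 0.12;1 180 -18 0 0.12;1 204 -20 0 0.12"
}}

```text
t: 32.1
tool_pos: [0.423, 0.1914, 0.1707]
orientation: [-2.358, -2.073, 0.004]
force: [-0.4, -0.6, -4.0]
opening: 0.0137
gripper_force: 40.0
```

Request:
{"method": "arm_command", "body": {
  "increments": "1 0 0 0 0;1 0 0 0 0;1 0 0 40 0;1 0 0 80 0;1 0 0 100 0"
}}

```text
t: 32.6
tool_pos: [0.4223, 0.1865, 0.0683]
orientation: [-2.361, -2.069, 0.009]
force: [-1.1, -0.5, -5.1]
opening: 0.0137
gripper_force: 40.0
```

Request:
{"method": "arm_command", "body": {
  "increments": "1 0 0 0 0;1 0 0 0 0;1 0 0 0 0"
}}

```text
t: 32.9
tool_pos: [0.4263, 0.1886, 0.0743]
orientation: [2.361, 2.071, 0.004]
force: [0.5, 0.2, -4.2]
opening: 0.0135
gripper_force: 40.0
```

```bash
python3 -c "
from h import *
print(robot.read_state()['force'])
go(.4235,.1893,.0662,1.441)"
```

```text
[ 0.54953611  0.2055986  -4.20684296]
shift [ 0.3 -2.9  8.1] turn -0.001 pos [0.4263 0.1886 0.0743] az 1.44
```

Request:
{"method": "arm_command", "body": {
  "increments": "1 0 -1 3 0;1 0 -2 6 0;1 0 -2 6 0;1 0 -2 6 0;1 0 -2 6 0"
}}

```text
t: 33.4
tool_pos: [0.4229, 0.1891, 0.0667]
orientation: [2.361, 2.073, 0.0]
force: [-0.2, 0.4, -4.1]
opening: 0.0138
gripper_force: 40.0
```

```bash
python3 -c "
from h import *
print(robot.read_state()['force'])
go(.4235,.1893,.0662,1.441)"
```

```text
[-0.17948501  0.39830613 -4.13783011]
shift [0.3 0.6 0.5] turn -0.0 pos [0.4229 0.1891 0.0667] az 1.441
```

Request:
{"method": "arm_command", "body": {
  "increments": "1 0 0.6 0.7 0;1 20 0.6 0.7 0;1 40 0.6 0.7 0;1 60 0.6 0.7 0;1 60 0.6 0.7 0"
}}

```text
t: 33.9
tool_pos: [0.4317, 0.2504, 0.0662]
orientation: [-2.359, -2.074, -0.002]
force: [0.3, -1.1, -3.8]
opening: 0.0136
gripper_force: 40.0
```

Request:
{"method": "arm_command", "body": {
  "increments": "1 20 0 0 0;1 40 0 0 0;1 60 0 0 0;1 75 0 0 0;1 82 0 0 0"
}}

```text
t: 34.4
tool_pos: [0.4419, 0.3303, 0.0657]
orientation: [2.36, 2.073, -0.001]
force: [-0.8, -2.5, -3.6]
opening: 0.0136
gripper_force: 40.0
```

Request:
{"method": "arm_command", "body": {
  "increments": "1 2 0 0 0;1 4 0 0 0;1 4 0 0 0"
}}

```text
t: 34.7
tool_pos: [0.4423, 0.3335, 0.0657]
orientation: [-2.361, -2.072, -0.0]
force: [0.1, 1.6, -6.8]
opening: 0.0138
gripper_force: 40.0
```

Request:
{"method": "arm_command", "body": {
  "increments": "1 3 0 0 0;1 3 0 0 0;1 3 0 0 0"
}}

```text
t: 35.0
tool_pos: [0.4431, 0.3374, 0.0663]
orientation: [-2.361, -2.072, -0.003]
force: [0.4, 3.3, -4.8]
opening: 0.0139
gripper_force: 40.0
```

Request:
{"method": "arm_command", "body": {
  "increments": "1 3 0 0 0;1 3 0 0 0;1 3 0 0 0"
}}

```text
t: 35.3
tool_pos: [0.4431, 0.3394, 0.0657]
orientation: [2.361, 2.072, -0.001]
force: [-0.0, -0.0, -3.1]
opening: 0.0138
gripper_force: 40.0
```

Request:
{"method": "arm_command", "body": {
  "increments": "1 3 0 0 0;1 3 0 0 0;1 3 0 0 0"
}}

```text
t: 35.6
tool_pos: [0.4432, 0.3406, 0.0657]
orientation: [2.36, 2.071, -0.006]
force: [-3.2, -9.4, 2.2]
opening: 0.0138
gripper_force: 40.0
```

Request:
{"method": "arm_command", "body": {
  "increments": "1 2 0 0 0;1 2 0 0 0;1 2 0 0 0"
}}

```text
t: 35.9
tool_pos: [0.4433, 0.3407, 0.0658]
orientation: [2.359, 2.069, -0.011]
force: [-4.2, -19.6, 9.4]
opening: 0.0136
gripper_force: 40.0
```

Request:
{"method": "arm_command", "body": {
  "increments": "1 1 0 0 0;1 1 0 0 0"
}}

```text
t: 36.1
tool_pos: [0.4433, 0.3409, 0.0658]
orientation: [2.358, 2.069, -0.013]
force: [-6.6, -24.5, 13.6]
opening: 0.0138
gripper_force: 40.0
```

Request:
{"method": "arm_command", "body": {
  "increments": "1 -4.5 0 0 0;1 -5 0 0 0;1 -5 0 0 0;0.7 -5 0 0 0;0.65 -5 0 0 0"
}}

```text
t: 36.6
tool_pos: [0.4438, 0.3415, 0.0666]
orientation: [-2.361, -2.073, -0.003]
force: [0.1, 0.3, -0.2]
opening: 0.0252
gripper_force: 0.0
```

Request:
{"method": "arm_command", "body": {
  "increments": "0.65 0 0 0 0;0.65 0 0 -40 0;0.6 0 0 -85 0;0.6 -40 0 -110 0;0.6 -85 0 -110 0"
}}

```text
t: 37.1
tool_pos: [0.435, 0.258, 0.1817]
orientation: [2.356, 2.074, 0.015]
force: [1.4, -0.8, 0.2]
opening: 0.0372
gripper_force: 0.0
```

Request:
{"method": "arm_command", "body": {
  "increments": "0.6 -48 0 0 0;0.6 -96 0 0 0;0.6 -144 0 0 0;0.6 -192 0 0 0;0.6 -220 0 0 0"
}}

```text
t: 37.6
tool_pos: [0.4035, 0.0358, 0.1764]
orientation: [2.361, 2.07, 0.001]
force: [0.4, 0.1, -0.4]
opening: 0.0368
gripper_force: 0.0
```

```bash
python3 -c "
from h import *
im=robot.read_camera('top'); a=cv2.imread('pics/top0.png')
c=lambda i:cv2.resize(i[205:295,60:160],None,fx=4,fy=4,interpolation=cv2.INTER_CUBIC)
t=cv2.resize(im[160:300,340:450],(283,360),interpolation=cv2.INTER_CUBIC)
o=np.hstack([c(a),c(im)]); print(o.shape)
s=robot.read_camera('side'); cv2.imwrite('pics/c7.png',np.vstack([o[:300],np.hstack([cv2.resize(s[270:384,120:320],(500,285)),np.zeros((285,300,3),np.uint8)])]))
xl=np.array([np.cos(1.441),np.sin(1.441)]);p=np.array([.52,.328])+.0824*xl
go(*p,.12,1.441)"
```

```text
(360, 800, 3)
shift [387.8  75.6  56.3] turn -0.004 pos [0.4038 0.0355 0.1765] az 1.437
```

View pics/c7.png

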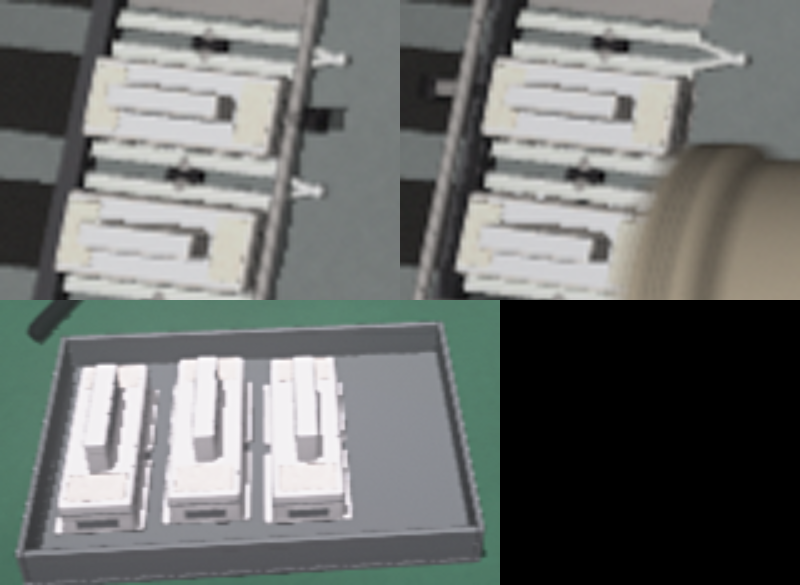

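Request:
{"method": "arm_command", "body": {
  "increments": "0.6 45 9 0 0;0.6 90 18 0 0;0.6 135 26 0 0;0.6 180 35 0 0;0.6 220 43 0 0"
}}

```text
t: 38.2
tool_pos: [0.4752, 0.2544, 0.1761]
orientation: [-2.36, -2.074, -0.002]
force: [0.5, -0.7, 0.8]
opening: 0.0373
gripper_force: 0.0
```

Request:
{"method": "arm_command", "body": {
  "increments": "0.6 45 9 10 0;0.6 90 18 20 0;0.6 135 26 30 0;0.6 168 33 40 0;0.6 168 33 50 0"
}}

```text
t: 38.7
tool_pos: [0.5287, 0.4182, 0.1243]
orientation: [-2.356, -2.076, -0.001]
force: [0.2, 0.3, -0.5]
opening: 0.0374
gripper_force: 0.0
```

Request:
{"method": "arm_command", "body": {
  "increments": "0.6 0 0 0 0;0.6 0 0 0 0"
}}

```text
t: 38.9
tool_pos: [0.5288, 0.413, 0.1256]
orientation: [-2.361, -2.073, 0.002]
force: [0.3, -0.1, -0.2]
opening: 0.0375
gripper_force: 0.0
```

```bash
python3 -c "
from h import *
xl=np.array([np.cos(1.441),np.sin(1.441)]);p=np.array([.5203,.3285])+.0824*xl
go(*p,.0575,1.441)"
```

```text
shift [-2.4  2.6 68.1] turn 0.0 pos [0.5288 0.413  0.1256] az 1.441
```

Request:
{"method": "arm_command", "body": {
  "increments": "0.6 -2.4 2.4 35 0;0.6 -2.4 2.4 66 0;0.6 -2.4 2.4 67 0;0.6 -2.4 2.4 67 0;1 -2.4 2.4 67 0",
  "grip_force": 20
}}

```text
t: 39.4
tool_pos: [0.5329, 0.411, 0.0619]
orientation: [2.361, 2.071, 0.006]
force: [-0.9, -1.2, 0.4]
opening: 0.0328
gripper_force: 0.0
```

Request:
{"method": "arm_command", "body": {
  "increments": "1 0 0 0 0;1 0 0 0 0;1 0 0 0 0"
}}

```text
t: 39.7
tool_pos: [0.5315, 0.4111, 0.0605]
orientation: [-2.36, -2.072, -0.002]
force: [-5.0, -0.5, 4.4]
opening: 0.0137
gripper_force: 20.0
```

```bash
python3 -c "
from h import *
print(robot.read_state()['force'])
xl=np.array([np.cos(1.441),np.sin(1.441)]);p=np.array([.5203,.3285])+.0824*xl
go(*p,.0575,1.441)
for a in np.radians([173.3,158.3,143.3,128.3,113.3,98.3,83.3,68.3,53.3,38.3,23.3,8.3]): print((83*(-np.cos(a)-np.cos(np.radians(6.7)))).round(1),(-83*(np.sin(a)-np.sin(np.radians(6.7)))).round(1))"
```

```text
[-4.96567013 -0.51098188  4.40757236]
shift [-1.  -0.4  3. ] turn -0.0 pos [0.5315 0.4111 0.0605] az 1.441
0.0 0.0
-5.3 -21.0
-15.9 -39.9
-31.0 -55.5
-49.6 -66.5
-70.5 -72.4
-92.1 -72.7
-113.1 -67.4
-132.0 -56.9
-147.6 -41.8
-158.7 -23.1
-164.6 -2.3
```

Request:
{"method": "arm_command", "body": {
  "increments": "1 -5.3 0 -21 0;1 -16 0 -40 0;1 -31 0 -55.5 0;1 -49.6 0 -66.5 0;1 -70.5 0 -72.4 0"
}}

```text
t: 40.2
tool_pos: [0.5221, 0.3411, 0.1328]
orientation: [-2.359, -2.073, -0.003]
force: [0.2, 1.9, -5.2]
opening: 0.0135
gripper_force: 20.0
```

Request:
{"method": "arm_command", "body": {
  "increments": "1 -21.6 0 -0.3 0;1 -42.6 0 5 0;1 -61.5 0 15.5 0;1 -77 0 30.6 0;1 -88 0 49.3 0"
}}

```text
t: 40.7
tool_pos: [0.5105, 0.2524, 0.0827]
orientation: [-2.361, -2.072, 0.0]
force: [-3.8, 1.2, 1.8]
opening: 0.0136
gripper_force: 20.0
```

Request:
{"method": "arm_command", "body": {
  "increments": "1 -5.9 0 19 0;1 -5.9 0 21 0;1 -5.9 0 21 0;0.6 -5.9 0 21 0;0.6 -5.9 0 21 0"
}}

```text
t: 41.2
tool_pos: [0.5106, 0.2477, 0.0616]
orientation: [2.361, 2.072, 0.002]
force: [-0.1, 0.2, 1.0]
opening: 0.0257
gripper_force: 0.0
```

Request:
{"method": "arm_command", "body": {
  "increments": "0.6 0 0 0 0;0.6 0 0 -45 0;0.6 0 0 -90 0;0.6 -45 0 -110 0;0.6 -90 0 -110 0"
}}

```text
t: 41.7
tool_pos: [0.5011, 0.1589, 0.1763]
orientation: [2.355, 2.073, 0.012]
force: [1.2, -0.7, 0.8]
opening: 0.0373
gripper_force: 0.0
```

Request:
{"method": "arm_command", "body": {
  "increments": "0.6 -48 0 0 0;0.6 -96 0 0 0;0.6 -96 0 0 0;0.6 -96 0 0 0;0.6 -96 0 0 0"
}}

```text
t: 42.2
tool_pos: [0.4863, 0.0638, 0.1713]
orientation: [-2.361, -2.073, -0.001]
force: [0.6, 1.2, -0.2]
opening: 0.0373
gripper_force: 0.0
```

```bash
python3 -c "
from h import *
im=robot.read_camera('side'); cv2.imwrite('pics/s5.png',im)
print(robot.read_state()['force'])"
```

```text
[-0.11891324  0.06283491 -0.05533017]
```

View pics/s5.png

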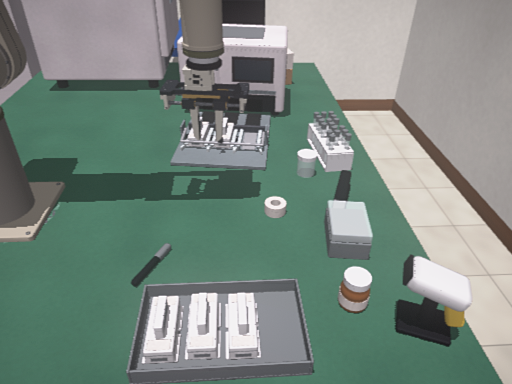

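```bash
python3 -c "
from h import *
a=cv2.imread('pics/side0.png');b=cv2.imread('pics/s5.png');c=cv2.imread('pics/s4.png')
r=np.s_[136:152,240:275]
f=lambda p,q:np.abs(p[r].astype(int)-q[r]).mean().round(1)
print('now-start',f(a,b),'open-start',f(a,c))
print(robot.close_job())"
```

```text
now-start 3.9 open-start 46.6
the job is handed in; nothing more can be done
None
```

The job is done and handed in; `close_job()` gave no verdict. Both full magazines are home in the a and b lanes, three used-up ones stand in the tray, the bail is down again, and I viewed 15 pictures, one over the limit of 14.

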